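# Nest the specimen cups and cap the stack

### The arm

A 7-joint arm with a two-finger parallel gripper is mounted at the origin on a cart in front of the work surface, level with it; the furniture and walls round the work are solid. World frame = base frame: x ahead of the robot, y to its left, z up, the work surface at z = 0. Lengths are in m, angles in rad, forces in N, time in s.
With the tool pointing down it reaches from about 0.425 to 1.025 m from the base axis. Payload 3.6 kg.
Tool frame: the origin (TCP) lies between the finger pads; the fingertips stand 25 mm ahead of it and the grasp point (between the pads) lies 6 mm ahead of it; z points along the fingers, y is the direction in which the jaws open and shut (so a half turn about z gives the same grasp; the last joint's range is limited). The gripper opens to 85 mm and grips with 20 to 120 N. Pads are 22 mm wide; open, the fingers measure 114 mm over their backs; the gripper's body (76 mm by 85 mm) begins 54 mm behind the grasp point. The pads swing forward as they close: fully open they stand 13 mm farther back than shut.
Start: joints at [1.091, 0.591, 0.048, 1.609, -0.033, 0.943, -0.034], TCP at [0.273, -0.671, 0.256] pointing down, gripper open.
Joint ranges: [-2.69, 2.69], [-0.47, 2.24], [-1.27, 1.36], [0.19, 2.51], [-1.53, 4.68], [0.08, 2.07], [-3.09, 3.09]. Speed limits (rad/s): [2.57, 2.57, 3.14, 3.14, 3.14, 3.14, 3.14].

### API

Orientations are given as a unit quaternion [w, x, y, z].
In Python, from station import r gives the robot as it stands.
- The arm moves only by the shell command python3 -m handwheel 'ROWS' [FORCE]. ROWS is JSON, a list of rows, each a list of 3 entries, a list of its own where there are three numbers: the opening, from 0 (shut) to 1 (fully open), then the shift along the world's x, y, z in cm, then the turn about the world's z in rad. A call has 1 to 5 rows; each row shifts and turns the commanded pose from where the row before left it; what a row does not reach is not made up. A row lasts 1/12 s, in which the tool goes at most 41.7 mm and 7.16 degrees, less where a joint would pass 70% of its speed; a pose out of reach is approached as far as the arm can. A call with a gripper value outside its range is refused whole. The fingers move at their own pace and stop on an object; FORCE is the grip in N (left out, the last holds). Time passes only in rows, so rows that do not move let the fingers close. It gives the time, the measured TCP pose, the force and the opening at its end, in the units of the state.
- r.state(): the state, without advancing time (a new reading comes with each control period).
- r.grab_frame(name): name is "side" or "top" or "wrist"; returns (picture, depth): 480x640x3 uint8, blue, green, red; 480x640 float32, m along the optical axis (not along the pixel's ray), 0 where there is no reading.
- r.camera_params(name): a dict with "intrinsics" (3x3 intrinsics, pixels), "extrinsics" (4x4, takes a point from camera to world coordinates). Camera axes: x right, y up, looking along -z (the intrinsics and any distortion apply to the point x, -y, -z); pixel columns grow to the right and rows downward; lengths in m; the calibration is good to about 2 mm. A picture is of the moment at which its call begins: read the wrist's pose just before it. camera_params takes no time and is no camera call; for the wrist camera it gives the pose at the moment of the call.
- r.close_job(): hands the job in, once; it reports no verdict.
The state is a dict: "time_s": time; "joints": joint angles; "joint_velocities": joint speeds; "joint_efforts": joint torques, N m; "tcp_pos": TCP position; "eef_rot": TCP orientation; "wrist_force": force on the tool from outside, world axes, zero at the start; "ft_torque": the same for the moment, N m; "grip_width": finger opening in m.
Only numpy, scipy, OpenCV 4.12 (cv2) and the standard library are available. Lean on these libraries where they do the work, as an engineer would, in place of code of your own. Each camera call takes 0.05 s, during which the arm holds its last target.

### The job

Pack away the three empty specimen cups: leave the blue-collared cup standing where it is, nest the yellow one in it and the green one in the yellow, each upright and fully home, and close the top cup with the red lid, lying flat. Do not drop or tip over the cups or the lid, and leave the bend support and the test weights where they are.

Things in the scene. Friction and masses are not known exactly. Their poses are not given: they have to be found in the camera images.
- cup_yellow_center (a point): open specimen cup with a yellow collar, same shape as the blue one, 82 mm tall; grip the 66 mm collar (52 to 82 mm up). Lowered into another cup it has 1 to 2 mm play all round and is home when its shoulder sits on the rim below: 30 mm higher than that cup, its whole collar still free. This point: on its axis, half-way up (41 mm above the underside); z is the axis, up; any yaw.
- cup_green_center (a point): open specimen cup with a green collar, same shape as the blue one, 82 mm tall; grip the 66 mm collar (52 to 82 mm up). Lowered into another cup it has 1 to 2 mm play all round and is home when its shoulder sits on the rim below: 30 mm higher than that cup, its whole collar still free. This point: on its axis, half-way up (41 mm above the underside); z is the axis, up; any yaw.
- cup_blue_center (a point): open round specimen cup with a blue collar, 82 mm tall, about 120 g; stays where it stands. Tapered aluminium body (39 mm across at the foot, 56 mm at 52 mm up), then a shoulder, then a straight collar 66 mm across from 52 to 82 mm up (wall 2.5 mm, mouth 61 mm). This point: on its axis, half-way up (41 mm above the underside); z is the axis, up; any yaw.
- lid_center (a point): round red lid, about 80 g, 35 mm tall: a plug 56 mm across and 8 mm deep below, a 69 mm disc from 8 to 11 mm up, then a black knob 20 mm across from 11 to 35 mm up (grip here). Starts knob up on the worktop. On a cup the plug enters the mouth (2 mm play) and the disc lies on the rim. This point: on its axis, half-way up (17.5 mm above the underside); z up.
- bend_support_center (a point): grey steel bend support with two ridges, 50x140x43 mm, long side along its y; a loose bystander on the worktop. This point: its centre, half-way up; z up
- weight_200g_center (a point): small sand-coloured knobbed test weight, 28 mm across, 46 mm tall; a loose bystander on the worktop. This point: its centre, half-way up; z up
- weight_500g_center (a point): large sand-coloured knobbed test weight, 38 mm across, 62 mm tall; a loose bystander on the worktop. This point: its centre, half-way up; z up
- weight_100g_center (a point): small grey knobbed test weight, 22 mm across, 37 mm tall; a loose bystander on the worktop. This point: its centre, half-way up; z up
Mind the look-alikes: they are no part of the job. Leave any pink or purple look-alike of the part that bears cup_yellow_center alone.

How it is judged:
By the outcome, as a careful person would: the job done as asked, in the order asked, and still so for the second after the job is handed in, with the robot touching nothing.
It also fails if it takes over 64 s, if anything falls off the work surface, if the arm or the gripper's body presses on something with over 40 N, if the wrist force passes 120 N, or if a joint passes its speed limit or range.

## Working session

There is one attempt and no reset: what is moved stays moved. The work goes in short steps, Python scripts to look and compute and a shell command to move; the robot and the scene stay as the last step left them, time stands still between calls to the robot, and variables do not carry over. Pictures are saved under pics/ and viewed, and the job is handed in when it is done.

```bash
mkdir -p pics; ls; python3 - <<'E'
from station import r
import cv2,numpy as np
s=r.state()
print({k:np.round(v,3).tolist() for k,v in s.items()})
for n in ["side","top","wrist"]:
    p,d=r.grab_frame(n)
    cv2.imwrite(f"pics/{n}0.png",p); np.save(f"pics/{n}0.npy",d)
    c=r.camera_params(n); print(n,np.round(c["intrinsics"],1).tolist(),np.round(c["extrinsics"],3).tolist(),c.keys())
E
```

```text
pics
{'time_s': 0.0, 'joints': [1.09, 0.592, 0.048, 1.61, -0.033, 0.943, -0.034], 'joint_velocities': [0.0, -0.002, 0.001, 0.002, 0.001, 0.001, 0.001], 'joint_efforts': [-0.0, -54.869, 1.547, -19.812, 0.009, 0.009, -0.0], 'tcp_pos': [0.273, -0.671, 0.255], 'eef_rot': [-0.001, 0.981, 0.192, -0.0], 'wrist_force': [0.563, 0.163, -0.684], 'ft_torque': [-0.006, 0.006, 0.0], 'grip_width': 0.085}
side [[595.2, 0.0, 317.3], [0.0, 595.2, 241.0], [0.0, 0.0, 1.0]] [[0.912, 0.171, -0.373, 0.013], [-0.411, 0.359, -0.838, -1.176], [-0.009, 0.917, 0.398, 0.563], [0.0, 0.0, 0.0, 1.0]] dict_keys(['intrinsics', 'extrinsics'])
top [[474.1, 0.0, 321.5], [0.0, 474.1, 236.1], [0.0, 0.0, 1.0]] [[0.005, 0.984, -0.179, 0.274], [-1.0, 0.003, -0.014, -0.091], [-0.014, 0.179, 0.984, 1.328], [0.0, 0.0, 0.0, 1.0]] dict_keys(['intrinsics', 'extrinsics'])
wrist [[362.5, 0.0, 321.3], [0.0, 362.5, 241.8], [0.0, 0.0, 1.0]] [[0.376, 0.883, 0.282, 0.346], [-0.926, 0.359, 0.112, -0.642], [-0.002, -0.303, 0.953, 0.373], [0.0, 0.0, 0.0, 1.0]] dict_keys(['intrinsics', 'extrinsics'])
```

View pics/top0.png

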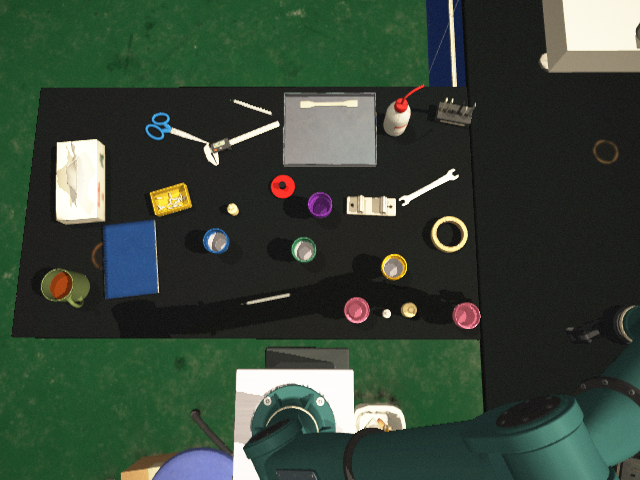

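View pics/side0.png

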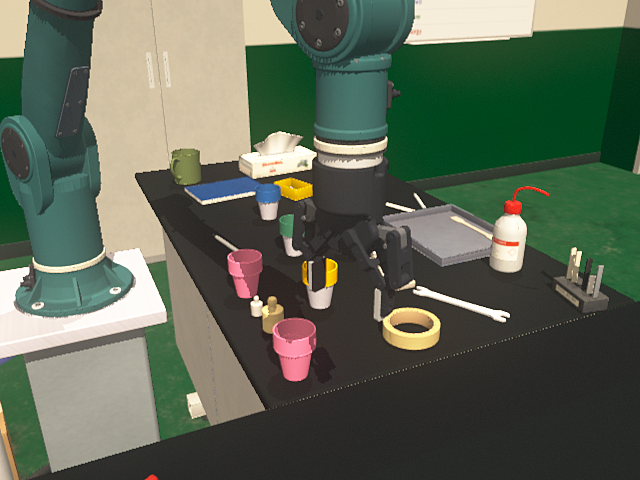

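View pics/wrist0.png

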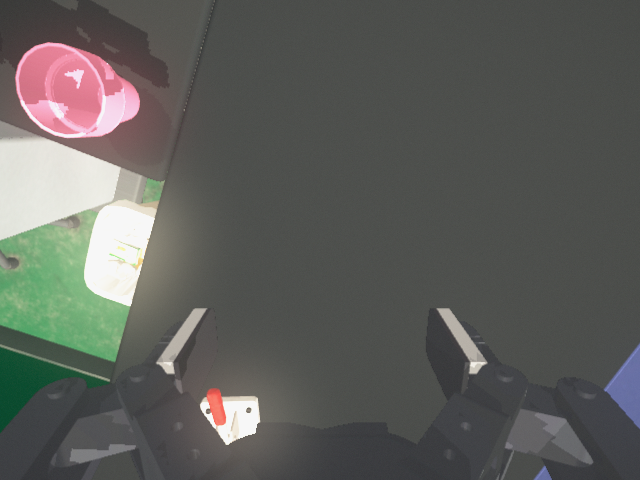

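Top view shows the blue cup at (216,241), green at (304,250), yellow at (394,267) and the red lid at (283,187). The look-alikes are purple (320,205) and pink (356,310) and (466,316). The bend support is at (371,206), and the weights are at (233,209), (409,310) and (387,314). I'll measure these next.

```bash
cat > h.py <<'E'
import cv2,numpy as np
from station import r
R={"yellow":((18,130,90),(35,255,255)),"green":((65,90,40),(90,255,255)),"blue":((98,120,60),(118,255,255)),"red":((0,170,90),(8,255,255))}
def ray(c,u,v):
    K=np.array(c["intrinsics"]);E=np.array(c["extrinsics"])
    d=np.linalg.inv(K)@np.array([u,v,1.]); d=np.array([d[0],-d[1],-d[2]])
    return E[:3,3],E[:3,:3]@d
def onz(c,u,v,z):
    o,d=ray(c,u,v); return o+d*(z-o[2])/d[2]
def proj(c,P):
    K=np.array(c["intrinsics"]);E=np.array(c["extrinsics"])
    q=E[:3,:3].T@(np.asarray(P)-E[:3,3]); q=K@np.array([q[0],-q[1],-q[2]]); return q[:2]/q[2]
def mask(p,col,box):
    m=cv2.inRange(cv2.cvtColor(p,cv2.COLOR_BGR2HSV),*map(np.array,R[col])); o=np.zeros_like(m)
    x0,y0,x1,y1=box; o[y0:y1,x0:x1]=m[y0:y1,x0:x1]; return o
def rimpts(c,p,col,box,z):
    """pixels of the colour's biggest outline, cast on plane z"""
    m=mask(p,col,box); cs,_=cv2.findContours(m,cv2.RETR_EXTERNAL,cv2.CHAIN_APPROX_NONE)
    k=max(cs,key=cv2.contourArea); h=cv2.convexHull(k)[:,0]
    return h,np.array([onz(c,u,v,z)[:2] for u,v in h])
E
python3 - <<'E'
from h import *
p=cv2.imread("pics/top0.png");d=np.load("pics/top0.npy");c=r.camera_params("top")
for col,ctr,z in [("blue",(216,241),.082),("green",(304,250),.082),("yellow",(394,267),.082),("red",(283,187),.011)]:
    x,y=ctr;h,w=rimpts(c,p,col,(x-22,y-22,x+22,y+22),z)
    (cx,cy),rad=cv2.minEnclosingCircle(w.astype(np.float32)); 
    e=cv2.fitEllipse(w.astype(np.float32)) if len(w)>5 else None
    print(col,np.round([cx,cy,2*rad],4),np.round(e[0],4),np.round(e[1],4),h.min(0),h.max(0),"depth",d[y-16:y+17,x-16:x+17].min().round(3))
for n,u,v,z in [("purple",320,205,.082),("pink1",356,310,.082),("pink2",466,316,.082),("bend",371,206,.043),("w200",233,209,.046),("w500",409,310,.062),("w100",387,314,.037)]:
    print(n,np.round(onz(c,u,v,z),3))
p=cv2.imread("pics/top0.png")[150:340,180:500]
cv2.imwrite("pics/crop0.png",cv2.resize(p,None,fx=2.5,fy=2.5,interpolation=2))
E
```

```text
blue [0.4884 0.2094 0.0731] [0.4885 0.2098] [0.0675 0.0734] [203 228] [229 253] depth 0.0
green [ 0.4651 -0.0255  0.0701] [ 0.4651 -0.0253] [0.066  0.0701] [291 237] [316 262] depth 0.0
yellow [ 0.4201 -0.2646  0.0711] [ 0.4203 -0.2639] [0.0672 0.071 ] [381 254] [406 280] depth 0.0
red [0.6604 0.0416 0.0718] [0.6608 0.041 ] [0.0693 0.0713] [271 175] [294 198] depth 0.0
purple [ 0.587 -0.069  0.082]
pink1 [ 0.307 -0.164  0.082]
pink2 [ 0.293 -0.447  0.082]
bend [ 0.594 -0.21   0.043]
w200 [0.584 0.174 0.046]
w500 [ 0.308 -0.304  0.062]
w100 [ 0.298 -0.249  0.037]
```

View pics/crop0.png

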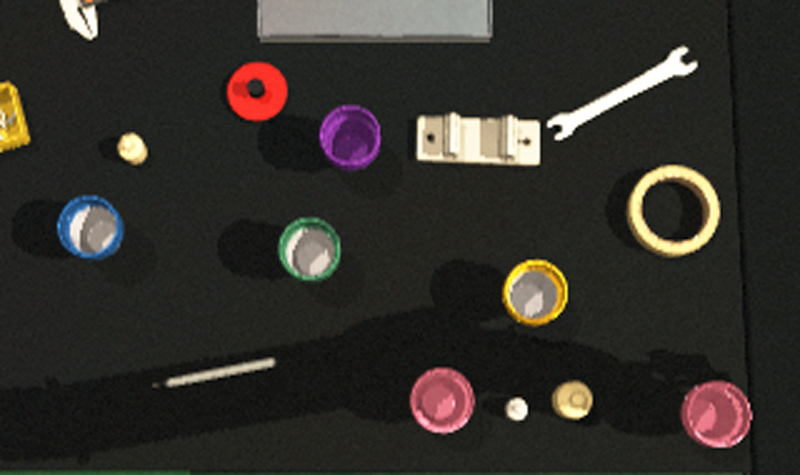

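```bash
python3 - <<'E'
from h import *
c=r.camera_params("wrist");d=np.load("pics/wrist0.npy");s=r.state()
from scipy.spatial.transform import Rotation as Ro
q=s["eef_rot"];T=Ro.from_quat([q[1],q[2],q[3],q[0]])
E=np.array(c["extrinsics"])
for u,v in [(197,314),(185,340),(170,364),(450,320),(462,345),(475,362),(200,330),(195,360),(440,330),(440,360)]:
    o,dr=ray(c,u,v); z=d[v,u]; P=o+dr*z   # dr has unit depth along -z
    print((u,v),round(float(z),3),np.round(T.inv().apply(P-s["tcp_pos"]),4))
ti=T.inv().apply(E[:3,3]-s["tcp_pos"]);print("cam in tool",ti, np.round((T.inv().as_matrix()@E[:3,:3]),3).tolist())
print(T.as_matrix().round(3).tolist())
E
```

```text
(197, 314) 0.136 [ 0.0112 -0.0463  0.0038]
(185, 340) 0.119 [ 0.0111 -0.0445 -0.0136]
(170, 364) 0.108 [ 0.0108 -0.0447 -0.0257]
(450, 320) 0.13 [ 0.0118  0.0466 -0.0018]
(462, 345) 0.115 [ 0.0118  0.0451 -0.0176]
(475, 362) 0.108 [ 0.0111  0.0462 -0.0253]
(200, 330) 0.128 [ 0.0098 -0.0424 -0.0052]
(195, 360) 0.123 [ 0.0029 -0.0423 -0.0129]
(440, 330) 0.131 [ 0.0083  0.0431 -0.0028]
(440, 360) 0.131 [-0.0024  0.0433 -0.0055]
cam in tool [ 0.07811072  0.00043773 -0.11753626] [[-0.001, 0.953, 0.303], [1.0, 0.001, 0.001], [0.0, 0.303, -0.953]]
[[0.926, 0.377, -0.001], [0.377, -0.926, 0.002], [-0.0, -0.002, -1.0]]
```

Sizes match: the collars measure about 66–73 mm and the lid 71 mm. Yellow at (394,267) is the only cup with a yellow collar; the pink and purple ones are decoys. Next I'll hover over yellow.

```bash
python3 -m handwheel '[[1,[1.3,3.6,0],0],[1,[1.3,3.6,0],0],[1,[1.3,3.6,0],0],[1,[1.3,3.6,0],0],[1,[1.3,3.6,0],0]]' 40
python3 -m handwheel '[[1,[1.3,3.6,-0.5],0],[1,[1.3,3.6,-1],0],[1,[1.3,3.6,-1],0],[1,[1.3,3.6,-1],0],[1,[1.3,3.6,0],0]]'
```

```text
time_s: 0.57
tcp_pos: [0.3387, -0.4896, 0.256]
eef_rot: [-0.0, 0.981, 0.192, -0.0]
wrist_force: [1.2, 0.4, 0.5]
grip_width: 0.0852
time_s: 0.98
tcp_pos: [0.4026, -0.3089, 0.2197]
eef_rot: [-0.001, 0.981, 0.192, -0.001]
wrist_force: [-0.0, 0.1, -0.1]
grip_width: 0.0853
```

```bash
python3 -m handwheel '[[1,[0.9,2.2,0],0],[1,[0.85,2.3,0],0],[1,[0,0,0],0],[1,[0,0,0],0]]'
cat >> h.py <<'E'
from scipy.spatial.transform import Rotation as Ro
def Tool(s):
    q=s["eef_rot"];return Ro.from_quat([q[1],q[2],q[3],q[0]]),np.array(s["tcp_pos"])
def shot(n,name):
    s=r.state();c=r.camera_params(n);p,d=r.grab_frame(n);cv2.imwrite(f"pics/{name}.png",p);np.save(f"pics/{name}.npy",d);return s,c,p,d
def dep(c,d,u,v):
    o,dr=ray(c,u,v);return o+dr*d[v,u]
def rimfit(c,p,d,col,box,z):
    """outer outline of colour on plane z -> circle fit by cv2 (world m)"""
    m=mask(p,col,box); cs,_=cv2.findContours(m,cv2.RETR_EXTERNAL,cv2.CHAIN_APPROX_NONE)
    k=max(cs,key=cv2.contourArea)
    w=np.array([onz(c,u,v,z)[:2] for u,v in k[:,0]]).astype(np.float32)
    hull=cv2.convexHull(w)
    return cv2.minEnclosingCircle(w),cv2.fitEllipse(hull),k
E
python3 - <<'E'
from h import *
s,c,p,d=shot("wrist","w1"); print(s["time_s"],s["tcp_pos"])
E
```

```text
time_s: 1.32
tcp_pos: [0.4216, -0.2649, 0.2212]
eef_rot: [-0.0, 0.981, 0.194, -0.0]
wrist_force: [-0.2, -0.7, -0.6]
grip_width: 0.0854
1.3167 [ 0.42158152 -0.26487507  0.22124948]
```

View pics/w1.png

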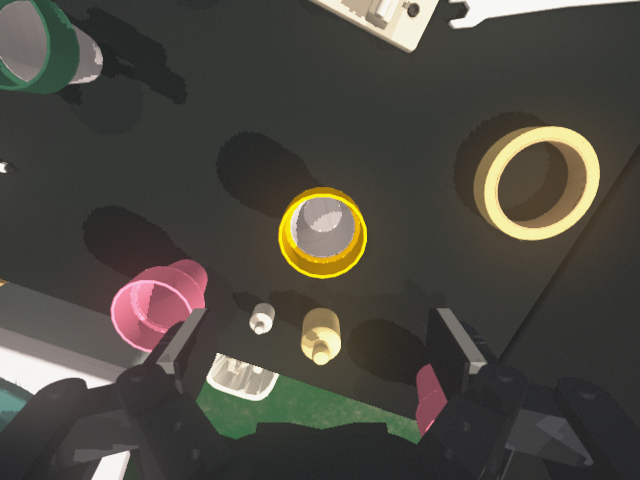

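Wrist view: the yellow rim is the bright ring centred near (323,235), and the sand-coloured 500 g weight at (320,340) is off to the side of the jaws. I'll fit the bright rim only.

```bash
cat >> h.py <<'E'
def bright(p,col,box,vmin):
    lo,hi=R[col]; m=cv2.inRange(cv2.cvtColor(p,cv2.COLOR_BGR2HSV),np.array((lo[0],lo[1],vmin)),np.array(hi)); o=np.zeros_like(m)
    x0,y0,x1,y1=box; o[y0:y1,x0:x1]=m[y0:y1,x0:x1]; return o
def circ(c,m,z,off=0.):
    """outer hull of mask on plane z: fitted ellipse centre (world), axes"""
    pts=cv2.findNonZero(m); h=cv2.convexHull(pts)[:,0]
    w=np.array([onz(c,u,v,z)[:2] for u,v in h]).astype(np.float32)
    e=cv2.fitEllipse(w); return np.array(e[0]),np.array(e[1]),h
E
python3 - <<'E'
from h import *
p=cv2.imread("pics/w1.png");d=np.load("pics/w1.npy");c=r.camera_params("wrist");s=r.state()
for vm in (225,235,245):
    m=bright(p,"yellow",(260,170,390,290),vm); ct,ax,h=circ(c,m,.082)
    print(vm,cv2.countNonZero(m),ct.round(4),ax.round(4),h.min(0),h.max(0))
ys,xs=np.nonzero(m); P=np.array([dep(c,d,u,v) for u,v in zip(xs,ys) if d[v,u]>0]); print("rim z",np.percentile(P[:,2],[10,50,90]).round(4), P[:,:2].max(0),P[:,:2].min(0))
T,t=Tool(s); print("in tool", T.inv().apply(np.r_[ct,.082]-t).round(4), t)
cv2.imwrite("pics/m1.png",cv2.resize(np.hstack([p[170:290,260:390],cv2.cvtColor(m,8)[170:290,260:390]]),None,fx=3,fy=3))
E
```

```text
225 1521 [ 0.4217 -0.2673] [0.0652 0.0653] [279 194] [366 277]
235 1071 [ 0.4217 -0.2673] [0.0649 0.0652] [279 194] [366 277]
245 873 [ 0.4218 -0.2673] [0.0646 0.0648] [279 194] [366 277]
rim z [0.0546 0.0816 0.0825] [ 0.45394172 -0.23512606] [ 0.35610203 -0.29994291]
in tool [0.0004 0.0011 0.1393] [ 0.42102678 -0.26636047  0.22129864]
```

View pics/m1.png

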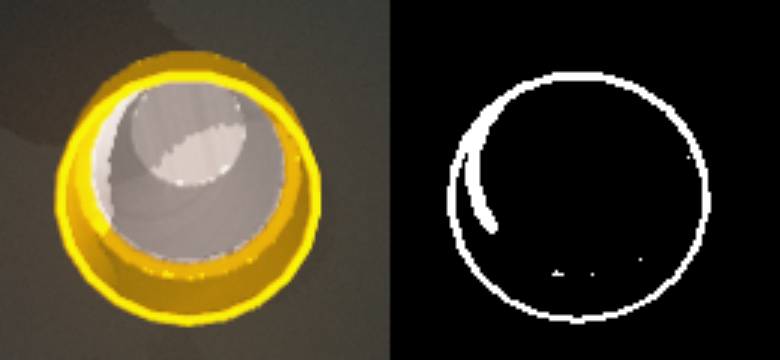

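```bash
python3 -m handwheel '[[1,[0.1,0.05,-3.5],0],[1,[0,0,-3.5],0],[1,[0,0,-3],0],[1,[0,0,-1],0],[1,[0,0,0],0]]' 40
python3 - <<'E'
from h import *
s,c,p,d=shot("wrist","w2"); print(s["time_s"],s["tcp_pos"],s["wrist_force"])
m=bright(p,"yellow",(200,170,450,470),225); ct,ax,h=circ(c,m,.082)
print(ct.round(4),ax.round(4),h.min(0),h.max(0))
T,t=Tool(s); print("in tool", T.inv().apply(np.r_[ct,.082]-t).round(4), t)
E
```

```text
time_s: 1.78
tcp_pos: [0.4199, -0.2666, 0.1091]
eef_rot: [-0.001, 0.982, 0.191, -0.002]
wrist_force: [-0.3, -0.2, 0.5]
grip_width: 0.0852
1.7833 [ 0.41993612 -0.26655933  0.10913264] [-0.28768552 -0.16553521  0.5362869 ]
[ 0.4247 -0.2647] [0.0651 0.0726] [248 219] [394 368]
in tool [0.0053 0.0002 0.0271] [ 0.41993612 -0.26655933  0.10913264]
```

View pics/w2.png

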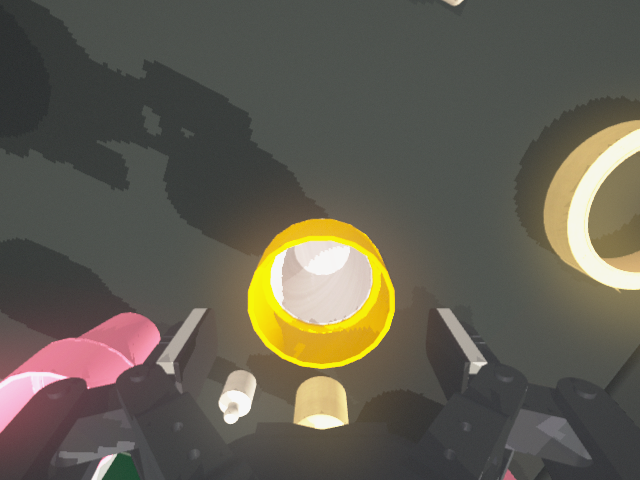

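Rim is centred between the pads in the image, (321,302). The mask caught some of the lit outer collar, so I'll refit with a tighter threshold.

```bash
python3 - <<'E'
from h import *
s=r.state();c=r.camera_params("wrist");p=cv2.imread("pics/w2.png");T,t=Tool(s); print(t)
b,g,rr=[p[:,:,i].astype(int) for i in range(3)]
for v0 in (215,225,235):
    m=((g>v0)&(b<120)&(rr>230)).astype(np.uint8)*255; m[:, :200]=0;m[:,450:]=0;m[:170]=0
    ct,ax,h=circ(c,m,.082)
    print(v0,ct.round(4),ax.round(4),h.min(0),h.max(0),"in tool", T.inv().apply(np.r_[ct,.082]-t).round(4))
E
```

```text
[ 0.42105526 -0.26689312  0.11069495]
215 [ 0.4237 -0.2666] [0.065 0.069] [248 234] [394 368] in tool [0.0026 0.0007 0.0287]
225 [ 0.4235 -0.2666] [0.0653 0.0683] [248 234] [393 368] in tool [0.0025 0.0007 0.0287]
235 [ 0.4225 -0.2664] [0.0653 0.0658] [248 236] [393 367] in tool [0.0016 0.0001 0.0287]
```

```bash
python3 -m handwheel '[[1,[0.13,0.05,-2],0],[1,[0,0,-1.8],0],[1,[0,0,0],0],[1,[0,0,0],0]]' 40
python3 -m handwheel '[[0.3,[0,0,0],0],[0.3,[0,0,0],0],[0.3,[0,0,0],0],[0.3,[0,0,0],0],[0.3,[0,0,0],0]]' 40
python3 - <<'E'
from h import *
s,c,p,d=shot("wrist","w3"); print(s["time_s"],s["tcp_pos"],s["wrist_force"],s["grip_width"])
E
```

```text
time_s: 2.17
tcp_pos: [0.4237, -0.2662, 0.0744]
eef_rot: [0.0, 0.981, 0.192, 0.0]
wrist_force: [0.5, 0.1, 0.9]
grip_width: 0.0858
time_s: 2.58
tcp_pos: [0.4241, -0.266, 0.0754]
eef_rot: [0.001, 0.981, 0.192, 0.001]
wrist_force: [-0.8, 1.2, 7.3]
grip_width: 0.0658
2.5833 [ 0.42413928 -0.26596254  0.07535764] [-0.80543522  1.20747138  7.31599241] 0.0658266827523073
```

View pics/w3.png

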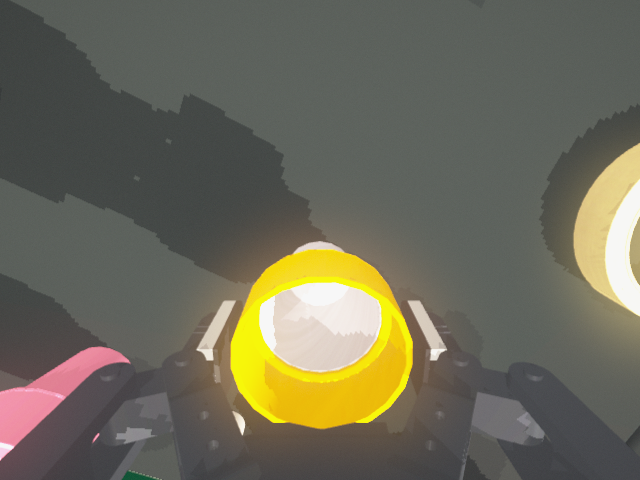

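Gripped: opening 65.8 mm against the 66 mm collar. The picture shows yellow upright between the pads. Lifting.

```bash
python3 -m handwheel '[[0.3,[0,0,1],0],[0.3,[0,0,2.5],0],[0.3,[0,0,3.5],0],[0.3,[0,0,3.5],0],[0.3,[0,0,2.5],0]]' 60
python3 -m handwheel '[[0.3,[0.2,1.5,0],0],[0.3,[0.4,3,0],0],[0.3,[0.5,3.5,0],0],[0.3,[0.5,3.5,0],0],[0.3,[0.5,3.5,0],0]]'
python3 -m handwheel '[[0.3,[0.5,3.5,0],0],[0.3,[0.5,3.5,0],0],[0.3,[0.5,3.5,0],0],[0.3,[0.5,3.5,0],0],[0.3,[0.5,3.5,0],0]]'
```

```text
time_s: 3.05
tcp_pos: [0.4237, -0.2658, 0.2071]
eef_rot: [0.001, 0.981, 0.192, 0.001]
wrist_force: [0.2, -0.0, -1.4]
grip_width: 0.0655
time_s: 3.47
tcp_pos: [0.4441, -0.1143, 0.2047]
eef_rot: [0.0, 0.981, 0.192, 0.001]
wrist_force: [0.9, 0.2, -0.1]
grip_width: 0.0648
time_s: 3.88
tcp_pos: [0.4691, 0.0611, 0.2047]
eef_rot: [0.0, 0.981, 0.192, 0.001]
wrist_force: [0.6, -0.8, -0.9]
grip_width: 0.0649
```

```bash
python3 -m handwheel '[[0.3,[0.2,2,0],0],[0.3,[0,0,0],0],[0.3,[0,0,0],0]]'
python3 - <<'E'
from h import *
s,c,p,d=shot("wrist","w4"); print(s["time_s"],s["tcp_pos"],s["grip_width"])
np.savez("pics/w4c.npz",K=c["intrinsics"],E=c["extrinsics"],t=s["tcp_pos"],q=s["eef_rot"])
E
```

```text
time_s: 4.13
tcp_pos: [0.4712, 0.081, 0.2044]
eef_rot: [-0.0, 0.981, 0.194, 0.001]
wrist_force: [-0.4, -1.5, -1.1]
grip_width: 0.0654
4.1333 [0.47122743 0.08098929 0.20435514] 0.06537462892001886
```

View pics/w4.png

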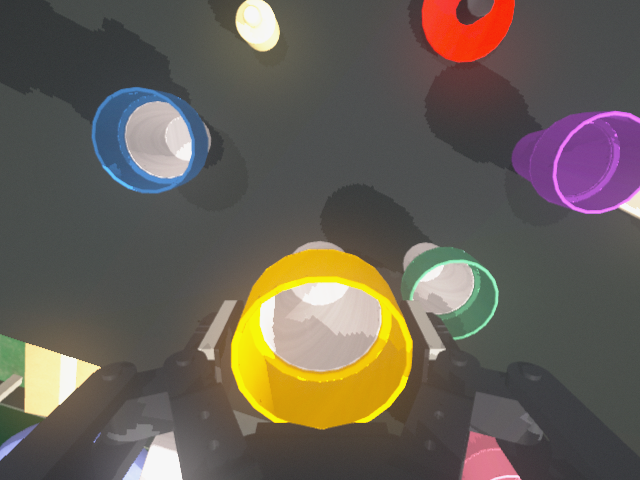

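Wrist view: blue rim ring at about (150,140), held yellow rim at (321,352), green at (450,300). I'll measure blue and the held cup with this same camera.

```bash
cat >> h.py <<'E'
def ringdepth(c,p,d,hsvlo,hsvhi,box,zlo,zhi,z=None):
    """pixels of a colour whose depth puts them at height zlo..zhi (the rim): ellipse fitted to their hull on plane z"""
    m=cv2.inRange(cv2.cvtColor(p,cv2.COLOR_BGR2HSV),np.array(hsvlo),np.array(hsvhi)); o=np.zeros_like(m)
    x0,y0,x1,y1=box
    for v in range(y0,y1):
        for u in range(x0,x1):
            if m[v,u] and d[v,u]>0 and zlo<dep(c,d,u,v)[2]<zhi: o[v,u]=255
    zz=np.median([dep(c,d,u,v)[2] for u,v in cv2.findNonZero(o)[:,0]])
    ct,ax,h=circ(c,o,z if z else zz); return ct,ax,h,zz,o
E
python3 - <<'E'
from h import *
z=np.load("pics/w4c.npz");c=dict(intrinsics=z["K"],extrinsics=z["E"]);p=cv2.imread("pics/w4.png");d=np.load("pics/w4.npy")
q=z["q"];T=Ro.from_quat([q[1],q[2],q[3],q[0]]);t=z["t"]
print(t, r.state()["tcp_pos"])
out=p.copy()
for nm,lo,hi,box,zr,tol in [("blue",(95,80,40),(120,255,255),(80,75,225,205),.082,.003),("green",(60,60,40),(95,255,255),(395,240,510,345),.082,.003),("yellow",(18,120,120),(36,255,255),(220,240,430,435),t[2]+.0075,.0035)]:
    ct,ax,h,zz,o=ringdepth(c,p,d,lo,hi,box,zr-tol,zr+tol,zr)
    print(nm,ct.round(4),ax.round(4),zz.round(4),"tool",T.inv().apply(np.r_[ct,zr]-t).round(4)); out[o>0]=(255,0,255)
cv2.imwrite("pics/m4.png",out)
E
```

```text
[0.47122743 0.08098929 0.20435514] [0.47094583 0.079362   0.20408841]
blue [0.4922 0.2114] [0.0652 0.0664] 0.0816 tool [ 0.0689 -0.1126  0.1224]
green [ 0.4689 -0.0247] [0.064  0.0665] 0.0813 tool [-0.0425  0.0968  0.1223]
yellow [0.4713 0.0806] [0.0646 0.0652] 0.2103 tool [-0.0001  0.0004 -0.0075]
```

View pics/m4.png

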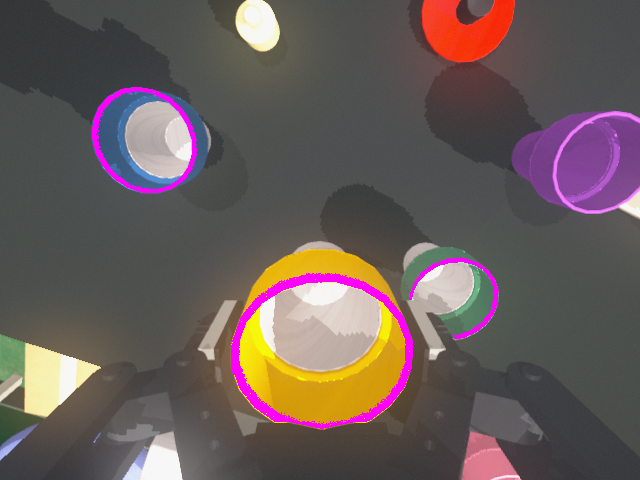

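```bash
python3 -m handwheel '[[0.3,[0.5,3.1,0],0],[0.3,[0.5,3.2,0],0],[0.3,[0.5,3.2,0],0],[0.3,[0.4,2.4,0],0],[0.3,[0.2,1.2,0],0]]'
python3 -m handwheel '[[0.3,[0,0,-2],0],[0.3,[0,0,-1],0],[0.3,[0,0,0],0]]'
python3 - <<'E'
from h import *
s,c,p,d=shot("wrist","w5"); print(s["time_s"],s["tcp_pos"],s["grip_width"])
np.savez("pics/w5c.npz",K=c["intrinsics"],E=c["extrinsics"],t=s["tcp_pos"],q=s["eef_rot"])
s,c,p,d=shot("side","s5")
cv2.imwrite("pics/s5c.png",cv2.resize(p[80:330,180:400],None,fx=2.4,fy=2.4))
E
```

```text
time_s: 4.6
tcp_pos: [0.493, 0.2126, 0.204]
eef_rot: [-0.001, 0.981, 0.193, 0.001]
wrist_force: [0.5, 0.2, -1.4]
grip_width: 0.0654
time_s: 4.85
tcp_pos: [0.4905, 0.2073, 0.1713]
eef_rot: [0.001, 0.982, 0.191, -0.003]
wrist_force: [-0.5, -1.0, -1.0]
grip_width: 0.0651
4.85 [0.4904628  0.20729132 0.17128822] 0.06510379713607131
```

View pics/w5.png

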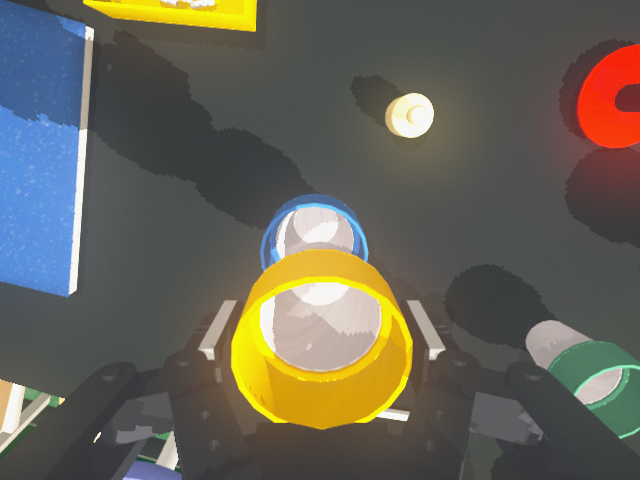

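View pics/s5c.png

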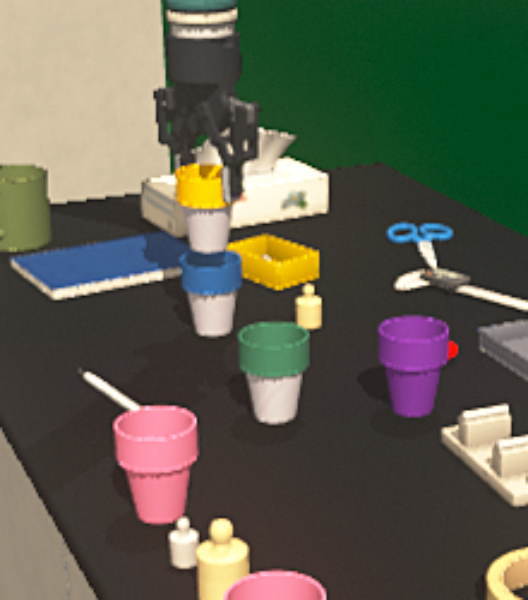

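```bash
cat >> h.py <<'E'
from scipy.optimize import least_squares
def arc(c,o,z,rad=None):
    """circle through rim-band pixels cast on plane z (mid radius free, or fixed)"""
    w=np.array([onz(c,u,v,z)[:2] for u,v in cv2.findNonZero(o)[:,0]]); m0=w.mean(0)
    if rad: f=lambda a:np.hypot(*(w-a[:2]).T)-rad; a0=m0
    else: f=lambda a:np.hypot(*(w-a[:2]).T)-a[2]; a0=[*m0,.032]
    a=least_squares(f,a0,loss="soft_l1",f_scale=.001); return a.x,np.sqrt(np.mean(a.fun**2)),len(w)
def load(n):
    z=np.load(f"pics/{n}c.npz");q=z["q"]
    return dict(intrinsics=z["K"],extrinsics=z["E"]),cv2.imread(f"pics/{n}.png"),np.load(f"pics/{n}.npy"),Ro.from_quat([q[1],q[2],q[3],q[0]]),z["t"]
def wshot(n):
    s,c,p,d=shot("wrist",n);np.savez(f"pics/{n}c.npz",K=c["intrinsics"],E=c["extrinsics"],t=s["tcp_pos"],q=s["eef_rot"]);print(s["time_s"],np.round(s["tcp_pos"],4),np.round(s["wrist_force"],1),s["grip_width"]);return load(n)
HS={"blue":((95,80,40),(120,255,255)),"green":((60,60,40),(95,255,255)),"yellow":((18,120,120),(36,255,255))}
def rim(L,nm,box,zr,tol=.003):
    c,p,d,T,t=L
    _,ax,h,zz,o=ringdepth(c,p,d,*HS[nm],box,zr-tol,zr+tol,zr)
    a,e,n=arc(c,o,zr); b,e2,n=arc(c,o,zr,.0318)
    print(nm,"free",a.round(4),"fixed",b.round(4),"rms",round(e2,4),n,"zmed",zz.round(4),"tool(fixed)",T.inv().apply(np.r_[b[:2],zr]-t).round(4)); return b,o
E
python3 - <<'E'
from h import *
for n,bb in (("w4",(80,75,225,205)),("w5",(250,185,385,270))):
    L=load(n);t=L[4]
    b,o=rim(L,"blue",bb,.082); y,o2=rim(L,"yellow",(220,240,430,435),t[2]+.0075,.0035)
    print("move xy (mm)",((b-y)*1000).round(2))
print(r.state()["tcp_pos"])
E
```

```text
blue free [0.4923 0.2113 0.0313] fixed [0.4923 0.2113] rms 0.0011 1562 zmed 0.0816 tool(fixed) [ 0.0689 -0.1125  0.1224]
yellow free [0.4717 0.0806 0.0307] fixed [0.4713 0.0804] rms 0.0015 3948 zmed 0.2103 tool(fixed) [-0.0001  0.0006 -0.0075]
move xy (mm) [ 20.95 130.85]
blue free [0.4923 0.2123 0.0313] fixed [0.4918 0.2121] rms 0.0008 812 zmed 0.0816 tool(fixed) [ 0.0036 -0.0041  0.0893]
yellow free [0.4909 0.2069 0.0307] fixed [0.4906 0.2067] rms 0.0014 3944 zmed 0.1772 tool(fixed) [-0.0001  0.0006 -0.0075]
move xy (mm) [1.18 5.36]
[0.49176869 0.20804879 0.17291556]
```

```bash
for i in 1 2 3; do python3 -m handwheel '[[0.3,[0,0,0],0],[0.3,[0,0,0],0]]' | grep -E "tcp_pos|eef"; done; python3 - <<'E'
from h import *
L=wshot("w6");t=L[4]
b,o=rim(L,"blue",(250,185,385,270),.082); y,o2=rim(L,"yellow",(220,240,430,435),t[2]+.0075,.0035)
print("move xy (mm)",((b-y)*1000).round(2))
E
```

```text
tcp_pos: [0.4928, 0.2097, 0.174]
eef_rot: [0.0, 0.982, 0.191, 0.0]
tcp_pos: [0.4926, 0.2104, 0.1738]
eef_rot: [-0.0, 0.981, 0.192, 0.0]
tcp_pos: [0.4924, 0.2106, 0.1735]
eef_rot: [-0.0, 0.981, 0.192, 0.0]
5.45 [0.4924 0.2106 0.1735] [ 0.3  0.7 -1.6] 0.06508460212310888
blue free [0.4923 0.2124 0.0313] fixed [0.4918 0.2121] rms 0.0008 767 zmed 0.0816 tool(fixed) [ 0.     -0.0016  0.0915]
yellow free [0.4928 0.2102 0.0307] fixed [0.4924 0.21  ] rms 0.0014 3933 zmed 0.1795 tool(fixed) [-0.0002  0.0005 -0.0075]
move xy (mm) [-0.62  2.09]
```

```bash
python3 -m handwheel '[[0.3,[-0.03,0.17,0],0],[0.3,[0,0,-1.5],0],[0.3,[0,0,-1.5],0],[0.3,[0,0,-1],0],[0.3,[0,0,0],0]]'
python3 -m handwheel '[[0.3,[0,0,0],0],[0.3,[0,0,0],0],[0.3,[0,0,0],0],[0.3,[0,0,0],0]]'
python3 - <<'E'
from h import *
L=wshot("w7");t=L[4]
b,o=rim(L,"blue",(230,185,405,300),.082); y,o2=rim(L,"yellow",(220,240,430,435),t[2]+.0075,.0035)
print("move xy (mm)",((b-y)*1000).round(2))
E
```

```text
time_s: 5.92
tcp_pos: [0.4906, 0.2118, 0.1314]
eef_rot: [0.001, 0.981, 0.192, -0.002]
wrist_force: [-0.6, 0.7, -1.3]
grip_width: 0.0651
time_s: 6.25
tcp_pos: [0.4925, 0.2125, 0.134]
eef_rot: [-0.0, 0.981, 0.192, 0.001]
wrist_force: [0.5, -0.6, -1.1]
grip_width: 0.0649
6.25 [0.4925 0.2125 0.134 ] [ 0.5 -0.6 -1.1] 0.06491452927493739
blue free [0.4924 0.2124 0.0313] fixed [0.4918 0.2122] rms 0.0008 904 zmed 0.0816 tool(fixed) [-0.0008  0.      0.052 ]
yellow free [0.4929 0.2121 0.0307] fixed [0.4925 0.2119] rms 0.0015 3943 zmed 0.14 tool(fixed) [-0.0002  0.0005 -0.0075]
move xy (mm) [-0.7   0.26]
```

View pics/w7.png

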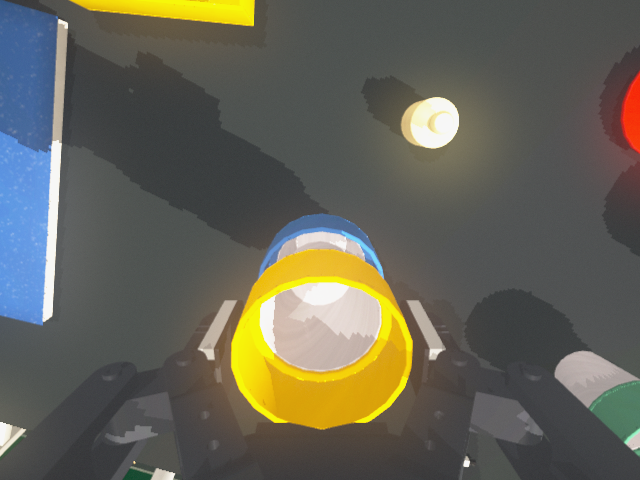

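```bash
python3 -m handwheel '[[0.3,[-0.04,0.02,-0.8],0],[0.3,[0,0,-0.8],0],[0.3,[0,0,-0.6],0],[0.3,[0,0,0],0],[0.3,[0,0,0],0]]'
python3 -m handwheel '[[0.3,[0,0,-0.2],0],[0.3,[0,0,-0.2],0],[0.3,[0,0,0],0],[0.3,[0,0,0],0]]'
```

```text
time_s: 6.72
tcp_pos: [0.4911, 0.2122, 0.1105]
eef_rot: [0.0, 0.981, 0.192, -0.001]
wrist_force: [0.8, -0.1, -1.9]
grip_width: 0.0649
time_s: 7.05
tcp_pos: [0.4915, 0.2124, 0.1073]
eef_rot: [0.0, 0.981, 0.192, -0.0]
wrist_force: [0.3, 0.2, -0.7]
grip_width: 0.065
```

```bash
python3 -m handwheel '[[0.3,[0,0,-0.15],0],[0.3,[0,0,0],0],[0.3,[0,0,0],0],[0.3,[0,0,0],0]]'
python3 -m handwheel '[[0.3,[0,0,-0.15],0],[0.3,[0,0,0],0],[0.3,[0,0,0],0],[0.3,[0,0,0],0]]'
```

```text
time_s: 7.38
tcp_pos: [0.4918, 0.2125, 0.106]
eef_rot: [-0.0, 0.981, 0.192, 0.0]
wrist_force: [0.6, -0.2, 0.3]
grip_width: 0.0653
time_s: 7.72
tcp_pos: [0.4925, 0.2119, 0.1056]
eef_rot: [0.0, 0.981, 0.192, 0.001]
wrist_force: [0.2, -2.2, 9.0]
grip_width: 0.0654
```

Contact: 9 N upward with TCP at 0.1056, which puts the yellow rim at 0.112 m. That is the expected home height. Releasing.

```bash
python3 -m handwheel '[[1,[0,0,0.1],0],[1,[0,0,0],0],[1,[0,0,0],0],[1,[0,0,0],0],[1,[0,0,0],0]]'
python3 -m handwheel '[[1,[0,0,2],0],[1,[0,0,3.5],0],[1,[0,0,3.5],0],[1,[0,0,3],0],[1,[0,0,0],0]]'
python3 -m handwheel '[[1,[0,0,0],0],[1,[0,0,0],0],[1,[0,0,0],0]]'
python3 - <<'E'
from h import *
L=wshot("w8");t=L[4]
y,o2=rim(L,"yellow",(220,140,430,435),.112,.004)
s,c,p,d=shot("side","s8")
cv2.imwrite("pics/s8c.png",cv2.resize(p[130:270,210:350],None,fx=4,fy=4))
E
```

```text
time_s: 8.13
tcp_pos: [0.4914, 0.2125, 0.1051]
eef_rot: [-0.0, 0.981, 0.192, -0.0]
wrist_force: [0.1, 0.1, -0.3]
grip_width: 0.0856
time_s: 8.55
tcp_pos: [0.4949, 0.2142, 0.2309]
eef_rot: [-0.002, 0.981, 0.192, 0.005]
wrist_force: [1.4, 0.4, -0.3]
grip_width: 0.0856
time_s: 8.8
tcp_pos: [0.4905, 0.212, 0.2239]
eef_rot: [0.0, 0.981, 0.192, -0.002]
wrist_force: [-0.3, -1.0, 0.1]
grip_width: 0.0855
8.8 [0.4905 0.212  0.2239] [-0.3 -1.   0.1] 0.08549284085002265
yellow free [0.4917 0.2117 0.0312] fixed [0.4916 0.2117] rms 0.0011 1299 zmed 0.1114 tool(fixed) [0.0013 0.0007 0.1119]
```

View pics/s8c.png

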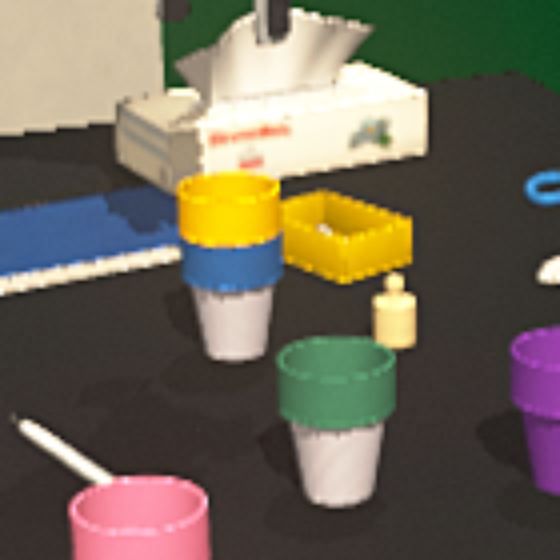

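View pics/w8.png

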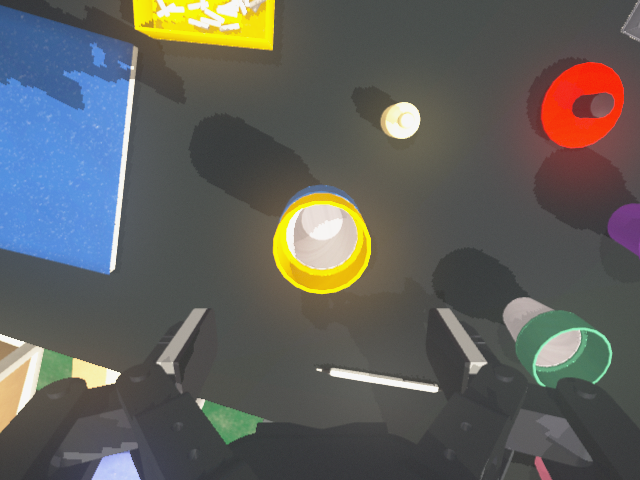

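Yellow is home in blue: its rim measures 0.1114–0.112 m, and the side view shows the two collars stacked square. Next, green at (555,350) in the wrist view.

```bash
python3 -m handwheel '[[1,[-0.3,-3.3,0],0],[1,[-0.3,-3.6,0],0],[1,[-0.4,-3.6,0],0],[1,[-0.4,-3.6,0],0],[1,[-0.4,-3.6,0],0]]'
python3 -m handwheel '[[1,[-0.3,-3.5,0],0],[1,[-0.2,-2.5,0],0],[1,[0,0,0],0],[1,[0,0,0],0],[1,[0,0,0],0]]'
python3 -m handwheel '[[1,[0,0,0],0],[1,[0,0,0],0],[1,[0,0,0],0]]'
python3 - <<'E'
from h import *
L=wshot("w9");t=L[4]
g,o=rim(L,"green",(220,140,430,335),.082,.003)
print((g-t[:2])*1000)
E
```

```text
time_s: 9.32
tcp_pos: [0.4726, 0.0339, 0.2243]
eef_rot: [-0.0, 0.981, 0.193, -0.001]
wrist_force: [1.0, -0.3, 0.1]
grip_width: 0.0856
time_s: 9.73
tcp_pos: [0.4685, -0.0238, 0.2247]
eef_rot: [-0.0, 0.981, 0.192, -0.0]
wrist_force: [-0.3, -0.3, 0.2]
grip_width: 0.0854
time_s: 9.98
tcp_pos: [0.4687, -0.0232, 0.2252]
eef_rot: [-0.0, 0.981, 0.193, -0.0]
wrist_force: [0.3, -0.3, -0.0]
grip_width: 0.0856
9.9833 [ 0.4687 -0.0232  0.2252] [ 0.3 -0.3 -0. ] 0.08555441809720095
green free [ 0.4686 -0.0251  0.0313] fixed [ 0.4685 -0.0251] rms 0.001 949 zmed 0.0816 tool(fixed) [-0.0009  0.0018  0.1432]
[-0.20303447 -1.93645983]
```

View pics/w9.png

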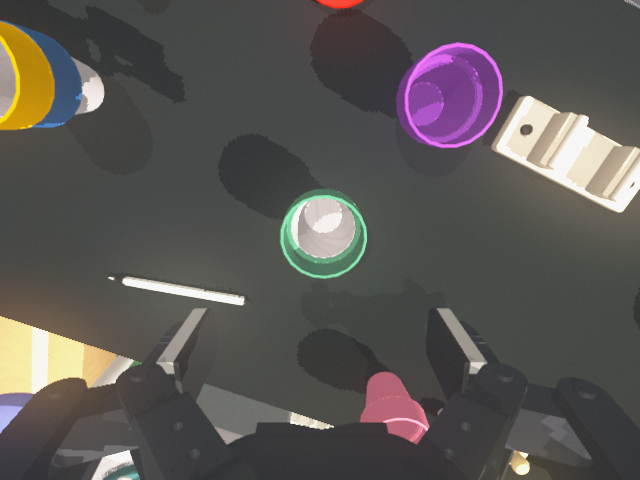

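Wrist view: green rim at (324,235) with clear space for the jaws, and the purple decoy well off at (452,95). Descending on green.

```bash
python3 -m handwheel '[[1,[-0.02,-0.19,-2],0],[1,[0,0,-3.5],0],[1,[0,0,-3.5],0],[1,[0,0,-3],0],[1,[0,0,-1.5],0]]' 40
python3 -m handwheel '[[1,[0,0,-1.2],0],[1,[0,0,-0.3],0],[1,[0,0,0],0],[1,[0,0,0],0],[1,[0,0,0],0]]'
python3 -m handwheel '[[0.3,[0,0,0],0],[0.3,[0,0,0],0],[0.3,[0,0,0],0],[0.3,[0,0,0],0],[0.3,[0,0,0],0]]'
```

```text
time_s: 10.45
tcp_pos: [0.4671, -0.0258, 0.0875]
eef_rot: [-0.0, 0.981, 0.193, -0.002]
wrist_force: [0.4, 0.1, 0.9]
grip_width: 0.0854
time_s: 10.87
tcp_pos: [0.4691, -0.0263, 0.0761]
eef_rot: [0.0, 0.981, 0.192, 0.001]
wrist_force: [-0.4, 0.0, 0.6]
grip_width: 0.0852
time_s: 11.28
tcp_pos: [0.469, -0.0262, 0.0765]
eef_rot: [0.0, 0.981, 0.192, 0.001]
wrist_force: [-0.4, 1.9, 7.3]
grip_width: 0.0645
```

```bash
python3 -m handwheel '[[0.3,[0,0,1],0],[0.3,[0,0,2.5],0],[0.3,[0,0,4],0],[0.3,[0,0,4],0],[0.3,[0,0,3.5],0]]' 60
python3 -m handwheel '[[0.3,[0.2,2,0],0],[0.3,[0.4,3.5,0],0],[0.3,[0.4,3.5,0],0],[0.3,[0.2,2,0],0],[0.3,[0,0,0],0]]'
python3 -m handwheel '[[0.3,[0,0,0],0],[0.3,[0,0,0],0],[0.3,[0,0,0],0],[0.3,[0,0,0],0]]'
python3 - <<'E'
from h import *
L=wshot("w10");t=L[4]
g,o=rim(L,"green",(220,240,430,435),t[2]+.0055,.0035)
y,o2=rim(L,"yellow",(50,50,270,260),.112,.003)
print(((y-g)*1000).round(2))
L[1][(o>0)|(o2>0)]=(255,0,255);cv2.imwrite("pics/m10.png",L[1])
E
```

```text
time_s: 11.7
tcp_pos: [0.4679, -0.0266, 0.2281]
eef_rot: [0.0, 0.981, 0.192, 0.0]
wrist_force: [1.3, -0.6, -1.5]
grip_width: 0.0643
time_s: 12.12
tcp_pos: [0.4809, 0.0893, 0.2265]
eef_rot: [-0.001, 0.981, 0.196, 0.002]
wrist_force: [-0.1, -0.6, -1.0]
grip_width: 0.0644
time_s: 12.45
tcp_pos: [0.48, 0.0819, 0.2253]
eef_rot: [0.0, 0.982, 0.191, -0.0]
wrist_force: [0.5, -0.3, -0.8]
grip_width: 0.0644
12.45 [0.48   0.0819 0.2253] [ 0.5 -0.3 -0.8] 0.06436378206307959
green free [0.4809 0.0818 0.031 ] fixed [0.4808 0.0817] rms 0.0014 4649 zmed 0.2301 tool(fixed) [ 0.0006  0.0005 -0.0055]
yellow free [0.4915 0.2106 0.0313] fixed [0.4914 0.2105] rms 0.0011 1655 zmed 0.1115 tool(fixed) [ 0.0589 -0.115   0.1132]
[ 10.64 128.81]
```

View pics/m10.png

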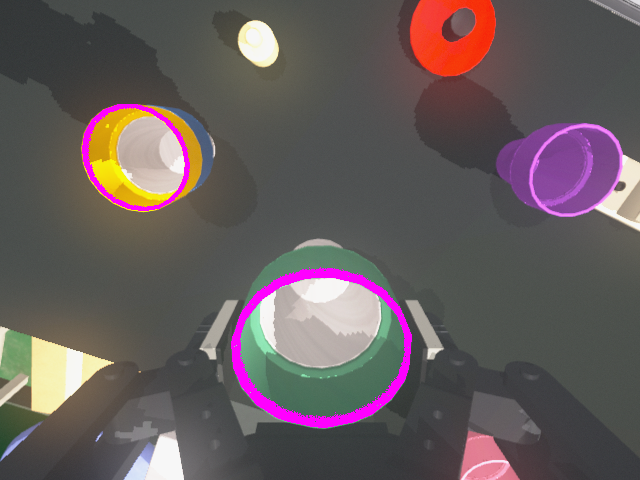

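Both rims are fitted cleanly: held green at (322,348), stack at (137,158). Moving over the stack.

```bash
python3 -m handwheel '[[0.3,[0.2,2.4,0],0],[0.3,[0.3,3.5,0],0],[0.3,[0.3,3.5,0],0],[0.3,[0.2,2.5,0],0],[0.3,[0.05,1.05,0],0]]'
python3 -m handwheel '[[0.3,[0,0,-1],0],[0.3,[0,0,-1],0],[0.3,[0,0,0],0],[0.3,[0,0,0],0],[0.3,[0,0,0],0]]'
python3 -m handwheel '[[0.3,[0,0,0],0],[0.3,[0,0,0],0],[0.3,[0,0,0],0]]'
python3 - <<'E'
from h import *
L=wshot("w11");t=L[4]
g,o=rim(L,"green",(220,240,430,435),t[2]+.0055,.0035)
y,o2=rim(L,"yellow",(240,150,400,275),.112,.003)
print(((y-g)*1000).round(2))
E
```

```text
time_s: 12.92
tcp_pos: [0.4913, 0.2174, 0.2255]
eef_rot: [-0.001, 0.981, 0.194, 0.001]
wrist_force: [-0.4, 0.4, -1.3]
grip_width: 0.0642
time_s: 13.33
tcp_pos: [0.4908, 0.2108, 0.2048]
eef_rot: [0.001, 0.982, 0.191, -0.001]
wrist_force: [0.2, -0.2, -1.5]
grip_width: 0.0641
time_s: 13.58
tcp_pos: [0.4911, 0.2127, 0.2057]
eef_rot: [-0.0, 0.981, 0.192, 0.0]
wrist_force: [1.1, 0.5, -0.3]
grip_width: 0.0641
13.5833 [0.4911 0.2127 0.2057] [ 1.1  0.5 -0.3] 0.06406743959053027
green free [0.4919 0.2125 0.0309] fixed [0.4918 0.2125] rms 0.0015 4277 zmed 0.2105 tool(fixed) [ 0.0005  0.0005 -0.0055]
yellow free [0.4915 0.2116 0.0313] fixed [0.4909 0.2114] rms 0.0008 733 zmed 0.1115 tool(fixed) [-0.0008  0.0011  0.0937]
[-0.97 -1.08]
```

View pics/w11.png

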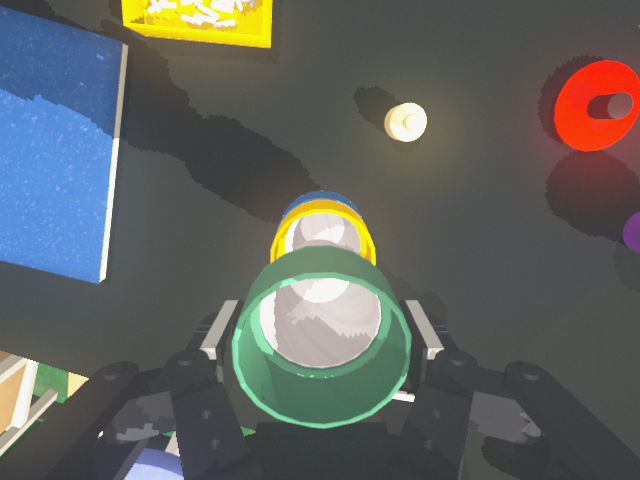

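```bash
python3 -m handwheel '[[0.3,[-0.05,-0.09,-0.5],0],[0.3,[0,0,-1.5],0],[0.3,[0,0,-1.5],0],[0.3,[0,0,-0.5],0],[0.3,[0,0,0],0]]'
python3 -m handwheel '[[0.3,[0,0,0],0],[0.3,[0,0,0],0],[0.3,[0,0,0],0],[0.3,[0,0,0],0]]'
python3 - <<'E'
from h import *
L=wshot("w12");t=L[4]
g,o=rim(L,"green",(220,240,430,435),t[2]+.0055,.0035)
y,o2=rim(L,"yellow",(230,150,410,300),.112,.003)
print(((y-g)*1000).round(2))
E
```

```text
time_s: 14.05
tcp_pos: [0.4893, 0.2117, 0.1639]
eef_rot: [0.0, 0.981, 0.192, -0.002]
wrist_force: [-0.5, -0.8, -1.8]
grip_width: 0.0642
time_s: 14.38
tcp_pos: [0.4909, 0.2124, 0.166]
eef_rot: [-0.0, 0.981, 0.192, 0.001]
wrist_force: [-0.2, -0.4, -0.6]
grip_width: 0.0641
14.3833 [0.4909 0.2124 0.166 ] [-0.2 -0.4 -0.6] 0.06407647483339715
green free [0.4915 0.2122 0.0308] fixed [0.4915 0.2121] rms 0.0015 4274 zmed 0.1708 tool(fixed) [ 0.0005  0.0005 -0.0055]
yellow free [0.4914 0.2116 0.0314] fixed [0.4909 0.2114] rms 0.0008 895 zmed 0.1115 tool(fixed) [-0.0004  0.0009  0.054 ]
[-0.58 -0.69]
```

Within 0.6 mm. Home is now 29 mm down: rim from 0.1713 to 0.142.

```bash
python3 -m handwheel '[[0.3,[-0.03,-0.06,-0.8],0],[0.3,[0,0,-0.8],0],[0.3,[0,0,-0.7],0],[0.3,[0,0,0],0],[0.3,[0,0,0],0]]'
python3 -m handwheel '[[0.3,[0,0,-0.3],0],[0.3,[0,0,0],0],[0.3,[0,0,0],0],[0.3,[0,0,0],0]]'
python3 -m handwheel '[[0.3,[0,0,-0.15],0],[0.3,[0,0,0],0],[0.3,[0,0,0],0],[0.3,[0,0,0],0]]'
```

```text
time_s: 14.85
tcp_pos: [0.4895, 0.2113, 0.1414]
eef_rot: [0.0, 0.981, 0.192, -0.001]
wrist_force: [-0.2, -1.0, -1.1]
grip_width: 0.0638
time_s: 15.18
tcp_pos: [0.4902, 0.2116, 0.1395]
eef_rot: [-0.0, 0.981, 0.192, 0.0]
wrist_force: [1.1, 0.6, -1.4]
grip_width: 0.0641
time_s: 15.52
tcp_pos: [0.4901, 0.2116, 0.1379]
eef_rot: [-0.0, 0.981, 0.192, 0.0]
wrist_force: [-0.6, -0.0, -1.6]
grip_width: 0.0641
```

```bash
python3 -m handwheel '[[0.3,[0,0,-0.12],0],[0.3,[0,0,0],0],[0.3,[0,0,0],0],[0.3,[0,0,0],0]]'
python3 -m handwheel '[[0.3,[0,0,-0.12],0],[0.3,[0,0,0],0],[0.3,[0,0,0],0],[0.3,[0,0,0],0]]'
```

```text
time_s: 15.85
tcp_pos: [0.4904, 0.2115, 0.137]
eef_rot: [0.0, 0.981, 0.192, 0.0]
wrist_force: [-0.9, -2.2, 4.3]
grip_width: 0.0641
time_s: 16.18
tcp_pos: [0.491, 0.2111, 0.1367]
eef_rot: [0.0, 0.981, 0.192, 0.001]
wrist_force: [-0.1, -1.4, 12.1]
grip_width: 0.064
```

Contact at 12 N with TCP at 0.1367, so the rim is at about 0.142, which is home. Releasing and checking.

```bash
python3 -m handwheel '[[1,[0,0,0.1],0],[1,[0,0,0],0],[1,[0,0,0],0],[1,[0,0,0],0],[1,[0,0,0],0]]' 40
python3 -m handwheel '[[1,[0,0,2],0],[1,[0,0,3],0],[1,[0,0,3],0],[1,[0,0,2],0],[1,[0,0,0],0]]'
python3 -m handwheel '[[1,[0,0,0],0],[1,[0,0,0],0],[1,[0,0,0],0],[1,[0,0,0],0],[1,[0,0,0],0]]'
python3 - <<'E'
from h import *
L=wshot("w13");t=L[4]
g,o=rim(L,"green",(220,140,430,335),.142,.004)
s,c,p,d=shot("side","s13")
cv2.imwrite("pics/s13c.png",cv2.resize(p[130:270,210:350],None,fx=4,fy=4))
E
```

```text
time_s: 16.6
tcp_pos: [0.4898, 0.2117, 0.1361]
eef_rot: [-0.0, 0.981, 0.192, -0.0]
wrist_force: [-0.6, -0.8, -0.4]
grip_width: 0.0854
time_s: 17.02
tcp_pos: [0.4925, 0.2129, 0.2404]
eef_rot: [-0.001, 0.981, 0.192, 0.004]
wrist_force: [1.1, 0.2, 0.9]
grip_width: 0.0854
time_s: 17.43
tcp_pos: [0.4895, 0.2112, 0.2352]
eef_rot: [0.0, 0.981, 0.192, -0.001]
wrist_force: [0.5, 1.0, 0.0]
grip_width: 0.0855
17.4333 [0.4895 0.2112 0.2352] [0.5 1.  0. ] 0.08549968768831633
green free [0.4912 0.2114 0.0312] fixed [0.4911 0.2114] rms 0.0011 1522 zmed 0.1415 tool(fixed) [0.0018 0.0005 0.0932]
```

View pics/s13c.png

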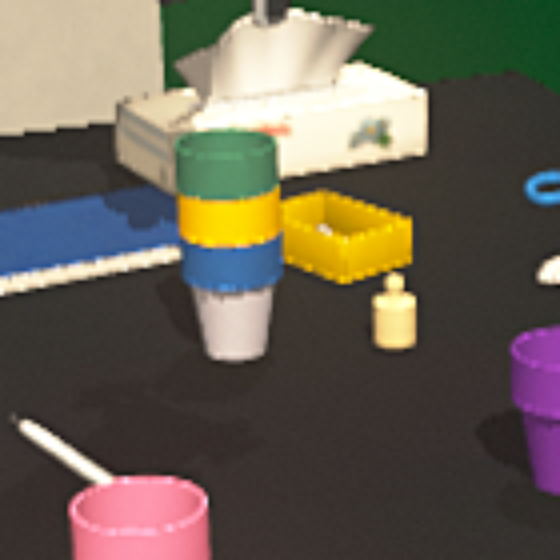

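View pics/w13.png

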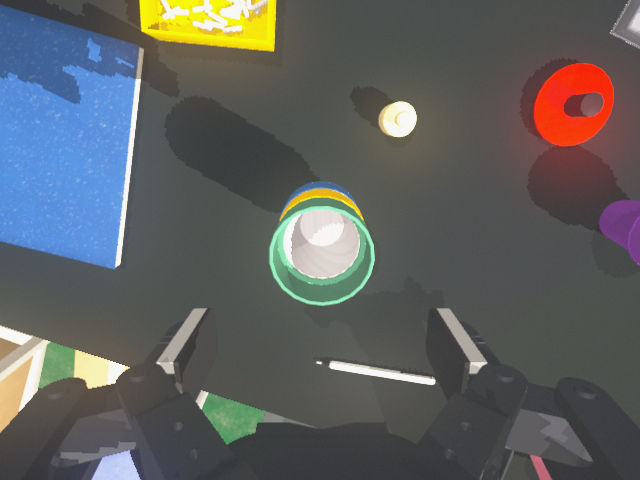

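The stack is home: green rim at 0.1415–0.142 m, with the three collars stacked square. Now to the lid, seen in the wrist view at (575,105).

```bash
python3 -m handwheel '[[1,[2.3,-2.2,0],0],[1,[2.5,-2.4,0],0],[1,[2.5,-2.4,0],0],[1,[2.5,-2.4,0],0],[1,[2.5,-2.4,0],0]]'
python3 -m handwheel '[[1,[2.5,-2.4,-2],0],[1,[2.5,-2.6,-3],0],[1,[0,0,-1],0],[1,[0,0,0],0],[1,[0,0,0],0]]'
python3 -m handwheel '[[1,[0,0,0],0],[1,[0,0,0],0],[1,[0,0,0],0],[1,[0,0,0],0]]'
python3 - <<'E'
from h import *
L=wshot("w14")
E
```

```text
time_s: 17.95
tcp_pos: [0.614, 0.0924, 0.2361]
eef_rot: [-0.0, 0.981, 0.192, -0.0]
wrist_force: [1.0, 0.1, -0.3]
grip_width: 0.0854
time_s: 18.37
tcp_pos: [0.6592, 0.0469, 0.1785]
eef_rot: [-0.001, 0.981, 0.192, -0.002]
wrist_force: [0.3, 0.5, 1.1]
grip_width: 0.0857
time_s: 18.7
tcp_pos: [0.6604, 0.0476, 0.1809]
eef_rot: [-0.0, 0.981, 0.193, 0.001]
wrist_force: [-0.2, 0.2, -0.2]
grip_width: 0.0854
18.7 [0.6604 0.0476 0.1809] [-0.2  0.2 -0.2] 0.08541890545654626
```

View pics/w14.png

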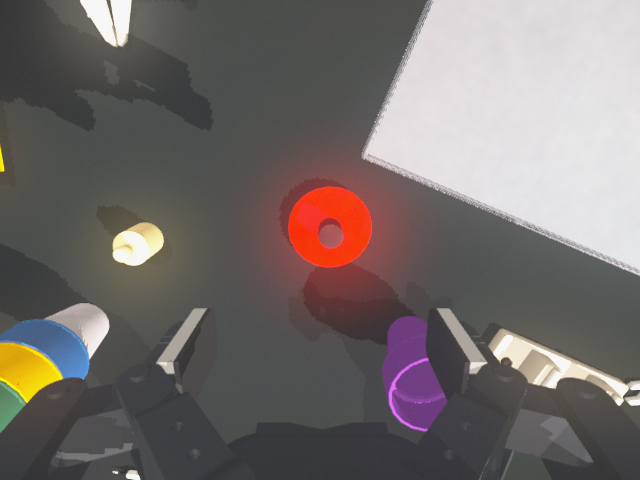

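```bash
python3 - <<'E'
from h import *
L=load("w14");c,p,d,T,t=L
m=cv2.inRange(cv2.cvtColor(p,cv2.COLOR_BGR2HSV),np.array((0,200,150)),np.array((6,255,255)));m[:, :270]=0;m[:,390:]=0
n,lab,st,_=cv2.connectedComponentsWithStats(m);k=1+np.argmax(st[1:,4]);m=(lab==k).astype(np.uint8)*255
ct,ax,h=circ(c,m,.011);print("disc",ct.round(4),ax.round(4),h.min(0),h.max(0))
P=np.array([dep(c,d,u,v) for u,v in cv2.findNonZero(m)[:,0]]);print("disc z",np.median(P[:,2]))
kn=np.array([(u,v) for v in range(215,260) for u in range(310,350) if d[v,u]>0 and abs(dep(c,d,u,v)[2]-.035)<.003])
W=np.array([dep(c,d,u,v) for u,v in kn]);o=np.zeros_like(m);o[kn[:,1],kn[:,0]]=255
ck,ak,_=circ(c,o,.035);print("knob",len(kn),ck.round(4),ak.round(4),W.mean(0).round(4));print("dxy mm",((ck-t[:2])*1000).round(2),((ct-t[:2])*1000).round(2))
E
```

```text
disc [0.6621 0.0407] [0.068  0.0682] [288 187] [371 266]
disc z 0.010902337395658102
knob 484 [0.663  0.0408] [0.019  0.0194] [0.6627 0.0407 0.034 ]
dxy mm [ 2.59 -6.82] [ 1.73 -6.91]
```

```bash
python3 -m handwheel '[[0.5,[0.2,-0.68,-2],0],[0.5,[0,0,-3],0],[0.5,[0,0,-3],0],[0.5,[0,0,-3],0],[0.5,[0,0,-1.5],0]]' 40
python3 -m handwheel '[[0.5,[0,0,0],0],[0.5,[0,0,0],0],[0.5,[0,0,0],0],[0.5,[0,0,0],0],[0.5,[0,0,0],0]]'
python3 - <<'E'
from h import *
L=wshot("w15");c,p,d,T,t=L
for v in (300,310,320,340,360):
    row=[]
    for u in range(200,450,10):
        if 0<d[v,u]<.16: q=T.inv().apply(dep(c,d,u,v)-t); row.append((u,*q.round(3)))
    print(v,row[:12])
E
```

```text
time_s: 19.17
tcp_pos: [0.6603, 0.0398, 0.0519]
eef_rot: [-0.0, 0.981, 0.192, -0.002]
wrist_force: [-0.9, 0.1, -0.2]
grip_width: 0.0427
time_s: 19.58
tcp_pos: [0.6636, 0.0398, 0.0567]
eef_rot: [0.0, 0.981, 0.192, 0.002]
wrist_force: [0.2, 0.1, -0.0]
grip_width: 0.0429
19.5833 [0.6636 0.0398 0.0567] [ 0.2  0.1 -0. ] 0.04293047613457488
300 [(260, np.float64(0.012), np.float64(-0.024), np.float64(0.014)), (270, np.float64(0.009), np.float64(-0.021), np.float64(0.019)), (310, np.float64(0.007), np.float64(-0.004), np.float64(0.023)), (320, np.float64(0.008), np.float64(-0.0), np.float64(0.022)), (330, np.float64(0.007), np.float64(0.004), np.float64(0.024)), (380, np.float64(0.012), np.float64(0.024), np.float64(0.014)), (390, np.float64(0.011), np.float64(0.028), np.float64(0.015))]
310 [(240, np.float64(0.007), np.float64(-0.033), np.float64(0.014)), (250, np.float64(0.012), np.float64(-0.027), np.float64(0.006)), (260, np.float64(0.012), np.float64(-0.023), np.float64(0.006)), (270, np.float64(0.006), np.float64(-0.021), np.float64(0.017)), (300, np.float64(0.003), np.float64(-0.009)
[... 1939 characters left out ...]
012), np.float64(-0.033), np.float64(-0.026)), (220, np.float64(0.013), np.float64(-0.029), np.float64(-0.026)), (230, np.float64(0.012), np.float64(-0.027), np.float64(-0.025)), (240, np.float64(0.012), np.float64(-0.024), np.float64(-0.026)), (250, np.float64(0.006), np.float64(-0.023), np.float64(-0.018)), (260, np.float64(0.001), np.float64(-0.021), np.float64(-0.01)), (380, np.float64(-0.003), np.float64(0.022), np.float64(-0.004)), (390, np.float64(0.004), np.float64(0.023), np.float64(-0.015)), (400, np.float64(0.012), np.float64(0.024), np.float64(-0.026)), (410, np.float64(0.012), np.float64(0.027), np.float64(-0.025)), (420, np.float64(0.012), np.float64(0.03), np.float64(-0.026))]
```

View pics/w15.png

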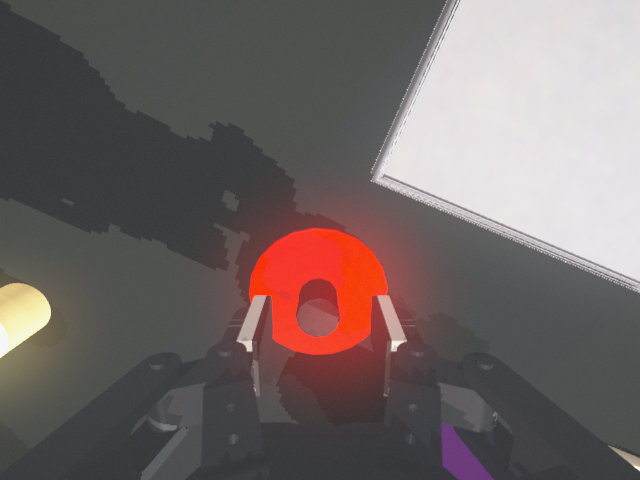

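Wrist view: knob at (319,318), centred between the pads. Going down the last 17 mm and gripping.

```bash
python3 -m handwheel '[[0.5,[0,0.05,-0.9],0],[0.5,[0,0,-0.8],0],[0.5,[0,0,0],0],[0.5,[0,0,0],0],[0.5,[0,0,0],0]]'
python3 -m handwheel '[[0.05,[0,0,0],0],[0.05,[0,0,0],0],[0.05,[0,0,0],0],[0.05,[0,0,0],0],[0.05,[0,0,0],0]]' 40
python3 -m handwheel '[[0.05,[0,0,0],0],[0.05,[0,0,0],0]]'
```

```text
time_s: 20.05
tcp_pos: [0.662, 0.0401, 0.0373]
eef_rot: [-0.0, 0.981, 0.192, -0.0]
wrist_force: [-0.5, -0.3, -0.4]
grip_width: 0.0424
time_s: 20.47
tcp_pos: [0.6626, 0.0402, 0.038]
eef_rot: [0.0, 0.981, 0.192, 0.0]
wrist_force: [-0.0, 0.5, 1.2]
grip_width: 0.0179
time_s: 20.63
tcp_pos: [0.6626, 0.0402, 0.038]
eef_rot: [0.0, 0.981, 0.192, 0.0]
wrist_force: [0.7, -0.6, 2.0]
grip_width: 0.0182
```

```bash
python3 -m handwheel '[[0.05,[0,0,1],0],[0.05,[0,0,2.5],0],[0.05,[0,0,3.8],0],[0.05,[0,0,4],0],[0.05,[0,0,4],0]]' 60
python3 -m handwheel '[[0.05,[0,0,3],0],[0.05,[-1,1,1],0],[0.05,[-2,2,0],0],[0.05,[-2,2,0],0],[0.05,[-1,1,0],0]]'
python3 -m handwheel '[[0.05,[0,0,0],0],[0.05,[0,0,0],0],[0.05,[0,0,0],0],[0.05,[0,0,0],0],[0.05,[0,0,0],0]]'
python3 - <<'E'
from h import *
L=wshot("w16")
E
```

```text
time_s: 21.05
tcp_pos: [0.6612, 0.0401, 0.1921]
eef_rot: [-0.0, 0.981, 0.192, -0.001]
wrist_force: [0.6, 0.9, -0.5]
grip_width: 0.0173
time_s: 21.47
tcp_pos: [0.5981, 0.1036, 0.2302]
eef_rot: [-0.001, 0.981, 0.194, -0.002]
wrist_force: [-0.1, 0.6, -1.2]
grip_width: 0.0171
time_s: 21.88
tcp_pos: [0.6031, 0.0987, 0.2305]
eef_rot: [0.0, 0.982, 0.191, 0.0]
wrist_force: [-0.5, -0.3, -0.9]
grip_width: 0.017
21.8833 [0.6031 0.0987 0.2305] [-0.5 -0.3 -0.9] 0.01704830743134911
```

View pics/w16.png

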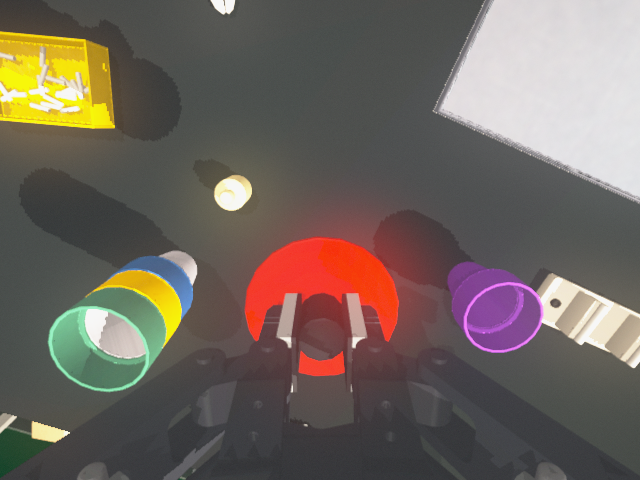

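Wrist view: held lid at (322,305), stack rim (green) at (100,345). Checking the lid's level and the offset.

```bash
cat >> h.py <<'E'
def lid(L,box=(235,225,410,385)):
    c,p,d,T,t=L;x0,y0,x1,y1=box
    m=cv2.inRange(cv2.cvtColor(p,cv2.COLOR_BGR2HSV),np.array((0,200,150)),np.array((8,255,255)));k=np.zeros_like(m);k[y0:y1,x0:x1]=m[y0:y1,x0:x1]
    n,lab,st,_=cv2.connectedComponentsWithStats(k);k=np.uint8(lab==1+np.argmax(st[1:,4]))*255
    pts=cv2.findNonZero(cv2.erode(k,np.ones((5,5))))[:,0]; P=np.array([dep(c,d,u,v) for u,v in pts if d[v,u]>0])
    A=np.c_[P[:,:2]-P[:,:2].mean(0),np.ones(len(P))];s=least_squares(lambda a:A@a-P[:,2],[0,0,.2],loss="soft_l1",f_scale=.001).x
    z=np.median(P[:,2])
    hull=cv2.convexHull(cv2.findNonZero(k))[:,0]; w=np.array([onz(c,u,v,z)[:2] for u,v in hull])
    a=least_squares(lambda a:np.hypot(*(w-a).T)-.0345,w.mean(0),loss="soft_l1",f_scale=.001); e=cv2.fitEllipse(w.astype(np.float32))
    print("lid tilt mrad",(s[:2]*1000).round(1),"disc z",z.round(4),"z-tcp",(z-t[2]).round(4),"ctr",a.x.round(4),"ell",np.round(e[0],4),np.round(e[1],4),"tool",T.inv().apply(np.r_[a.x,z]-t).round(4));return a.x
E
python3 - <<'E'
from h import *
L=load("w16");l=lid(L)
g,o=rim(L,"green",(40,295,170,400),.142,.003);print(((g-l)*1000).round(2))
E
```

```text
lid tilt mrad [1.  0.6] disc z 0.2033 z-tcp -0.0272 ctr [0.6029 0.0982] ell [0.6036 0.0985] [0.0675 0.0678] tool [-0.0004  0.0004  0.0272]
green free [0.4921 0.2104 0.0313] fixed [0.4921 0.2104] rms 0.0013 1482 zmed 0.1413 tool(fixed) [-0.0611 -0.1453  0.0884]
[-110.87  112.16]
```

```bash
python3 -m handwheel '[[0.05,[-2,2,0],0],[0.05,[-2.5,2.5,0],0],[0.05,[-2.5,2.5,0],0],[0.05,[-2.4,2.5,0],0],[0.05,[-1.5,1.6,0],0]]'
python3 -m handwheel '[[0.05,[-0.2,0.15,-0.5],0],[0.05,[0,0,-1],0],[0.05,[0,0,-0.5],0],[0.05,[0,0,0],0],[0.05,[0,0,0],0]]'
python3 -m handwheel '[[0.05,[0,0,0],0],[0.05,[0,0,0],0],[0.05,[0,0,0],0],[0.05,[0,0,0],0],[0.05,[0,0,0],0]]'
python3 - <<'E'
from h import *
L=wshot("w17");l=lid(L)
g,o=rim(L,"green",(220,190,420,330),.142,.003);print(((g-l)*1000).round(2))
s,c,p,d=shot("side","s17")
cv2.imwrite("pics/s17c.png",cv2.resize(p[90:230,210:350],None,fx=4,fy=4))
E
```

```text
time_s: 22.35
tcp_pos: [0.4909, 0.2135, 0.2306]
eef_rot: [-0.001, 0.981, 0.193, -0.001]
wrist_force: [0.1, 0.3, -1.1]
grip_width: 0.0173
time_s: 22.77
tcp_pos: [0.4922, 0.2109, 0.21]
eef_rot: [0.001, 0.982, 0.191, -0.001]
wrist_force: [0.2, -0.2, -0.7]
grip_width: 0.0174
time_s: 23.18
tcp_pos: [0.4915, 0.2126, 0.211]
eef_rot: [-0.0, 0.981, 0.192, 0.0]
wrist_force: [-0.3, 0.0, -0.9]
grip_width: 0.0171
23.1833 [0.4915 0.2126 0.211 ] [-0.3  0.  -0.9] 0.017083903124358927
lid tilt mrad [2.3 1.1] disc z 0.1838 z-tcp -0.0271 ctr [0.4911 0.2118] ell [0.4918 0.2123] [0.0671 0.068 ] tool [-0.0007  0.0006  0.0271]
green free [0.4903 0.2108 0.0318] fixed [0.4903 0.2108] rms 0.0005 304 zmed 0.1417 tool(fixed) [-0.0018  0.0012  0.069 ]
[-0.79 -0.97]
```

View pics/w17.png

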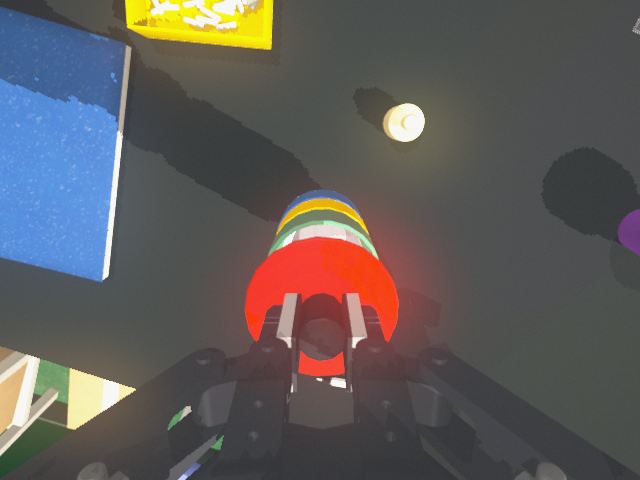

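View pics/s17c.png

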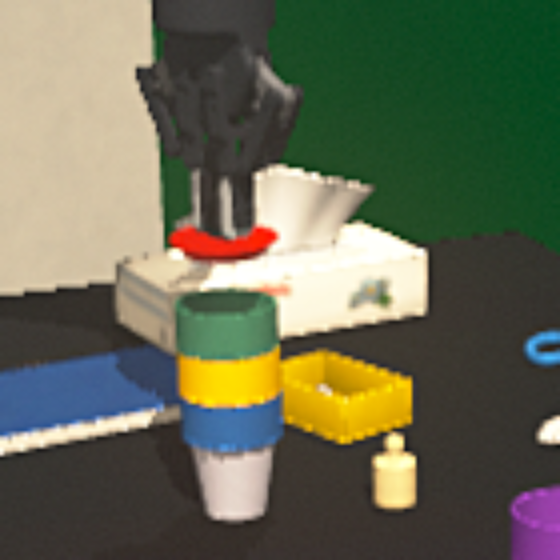

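```bash
python3 -m handwheel '[[0.05,[-0.05,-0.07,-0.5],0],[0.05,[0,0,-1],0],[0.05,[0,0,-0.8],0],[0.05,[0,0,0],0],[0.05,[0,0,0],0]]'
python3 -m handwheel '[[0.05,[0,0,0],0],[0.05,[0,0,0],0],[0.05,[0,0,0],0],[0.05,[0,0,0],0]]'
python3 - <<'E'
from h import *
L=wshot("w18");l=lid(L)
g,o=rim(L,"green",(220,190,420,330),.142,.003);print(((g-l)*1000).round(2))
s,c,p,d=shot("side","s18")
cv2.imwrite("pics/s18c.png",cv2.resize(p[90:230,210:350],None,fx=4,fy=4))
E
```

```text
time_s: 23.7
tcp_pos: [0.4901, 0.2117, 0.1866]
eef_rot: [0.0, 0.981, 0.192, -0.001]
wrist_force: [0.9, 0.8, -0.7]
grip_width: 0.0173
time_s: 24.03
tcp_pos: [0.491, 0.2121, 0.1881]
eef_rot: [-0.0, 0.981, 0.192, 0.0]
wrist_force: [-1.1, -0.4, -0.8]
grip_width: 0.0177
24.0333 [0.491  0.2121 0.1881] [-1.1 -0.4 -0.8] 0.01765207675421888
lid tilt mrad [1.7 1.6] disc z 0.1609 z-tcp -0.0271 ctr [0.4907 0.2114] ell [0.4913 0.2118] [0.0676 0.0678] tool [-0.0006  0.0005  0.0271]
green free [0.58   0.3402 0.1254] fixed [0.4897 0.2116] rms 0.0003 24 zmed 0.1416 tool(fixed) [-0.0014 -0.0001  0.0461]
[-0.97  0.22]
```

View pics/s18c.png

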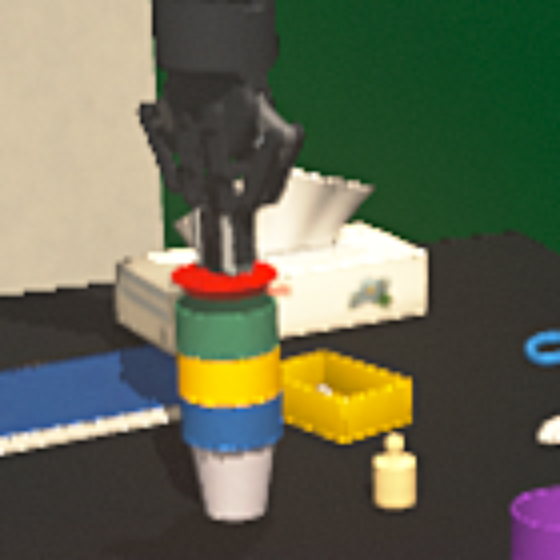

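Side view: lid level and centred over the green collar. Lowering the last 16 mm in steps.

```bash
python3 -m handwheel '[[0.05,[0,-0.02,-0.6],0],[0.05,[0,0,0],0],[0.05,[0,0,0],0],[0.05,[0,0,0],0],[0.05,[0,0,0],0]]'
python3 -m handwheel '[[0.05,[0,0,-0.4],0],[0.05,[0,0,0],0],[0.05,[0,0,0],0],[0.05,[0,0,0],0]]'
python3 -m handwheel '[[0.05,[0,0,-0.35],0],[0.05,[0,0,0],0],[0.05,[0,0,0],0],[0.05,[0,0,0],0]]'
```

```text
time_s: 24.55
tcp_pos: [0.4908, 0.2118, 0.1817]
eef_rot: [-0.0, 0.981, 0.192, -0.0]
wrist_force: [-0.0, -1.3, -1.3]
grip_width: 0.017
time_s: 24.88
tcp_pos: [0.4908, 0.2117, 0.1777]
eef_rot: [0.0, 0.981, 0.192, -0.0]
wrist_force: [-0.3, -0.9, -0.6]
grip_width: 0.0172
time_s: 25.22
tcp_pos: [0.4908, 0.2117, 0.1742]
eef_rot: [0.0, 0.981, 0.192, -0.0]
wrist_force: [0.3, 0.2, 0.8]
grip_width: 0.0172
```

```bash
python3 -m handwheel '[[0.05,[0,0,-0.15],0],[0.05,[0,0,0],0],[0.05,[0,0,0],0],[0.05,[0,0,0],0]]'
python3 -m handwheel '[[0.05,[0,0,-0.12],0],[0.05,[0,0,0],0],[0.05,[0,0,0],0],[0.05,[0,0,0],0]]'
```

```text
time_s: 25.55
tcp_pos: [0.4908, 0.2118, 0.1727]
eef_rot: [0.0, 0.981, 0.192, -0.0]
wrist_force: [0.2, 0.0, -1.2]
grip_width: 0.0174
time_s: 25.88
tcp_pos: [0.4911, 0.2119, 0.172]
eef_rot: [-0.0, 0.981, 0.192, 0.0]
wrist_force: [-0.7, -0.9, 4.8]
grip_width: 0.0171
```

Contact at TCP 0.172, giving the disc top at 0.145 m as expected. Checking that it lies flat, then releasing gently.

```bash
python3 - <<'E'
from h import *
L=wshot("w19");lid(L)
E
python3 -m handwheel '[[0.3,[0,0,0],0],[0.45,[0,0,0],0],[0.45,[0,0,0],0],[0.45,[0,0,0],0],[0.45,[0,0,0],0]]'
python3 -m handwheel '[[0.45,[0,0,1.5],0],[0.45,[0,0,3],0],[0.45,[0,0,3],0],[0.45,[0,0,2.5],0],[0.45,[0,0,0],0]]'
python3 -m handwheel '[[0.45,[0,0,0],0],[0.45,[0,0,0],0],[0.45,[0,0,0],0],[0.45,[0,0,0],0],[0.45,[0,0,0],0]]'
python3 - <<'E'
from h import *
L=wshot("w20");lid(L,(235,150,410,345))
s,c,p,d=shot("side","s20")
cv2.imwrite("pics/s20c.png",cv2.resize(p[90:230,210:350],None,fx=4,fy=4))
E
```

```text
25.8833 [0.4911 0.2119 0.172 ] [-0.7 -0.9  4.8] 0.017095260552685867
lid tilt mrad [1.  1.4] disc z 0.1448 z-tcp -0.0272 ctr [0.4908 0.2113] ell [0.4915 0.2116] [0.0675 0.0677] tool [-0.0005  0.0005  0.0272]
time_s: 26.35
tcp_pos: [0.4907, 0.2117, 0.1713]
eef_rot: [0.0, 0.981, 0.192, -0.0]
wrist_force: [-0.1, 0.0, -1.5]
grip_width: 0.0387
time_s: 26.77
tcp_pos: [0.4937, 0.2132, 0.2765]
eef_rot: [-0.001, 0.981, 0.192, 0.005]
wrist_force: [-0.7, 0.4, -0.9]
grip_width: 0.0385
time_s: 27.18
tcp_pos: [0.4902, 0.2115, 0.2704]
eef_rot: [0.0, 0.981, 0.192, -0.001]
wrist_force: [1.1, 1.6, -0.7]
grip_width: 0.0385
27.1833 [0.4902 0.2115 0.2704] [ 1.1  1.6 -0.7] 0.0385076092298231
lid tilt mrad [1.1 0.4] disc z 0.1449 z-tcp -0.1255 ctr [0.4912 0.2117] ell [0.4913 0.2116] [0.0675 0.068 ] tool [0.0013 0.0002 0.1255]
```

View pics/s20c.png

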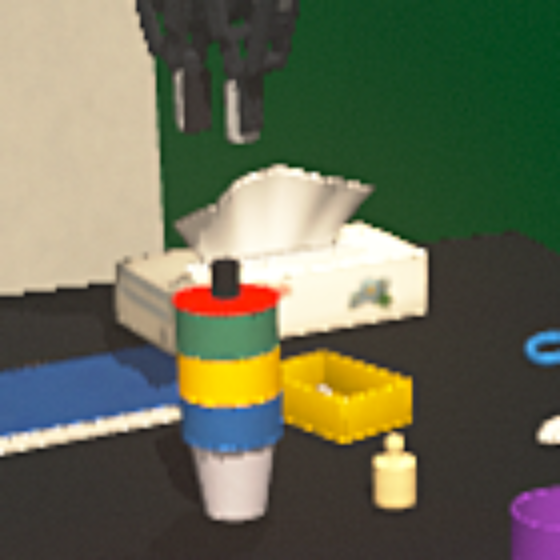

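View pics/w20.png

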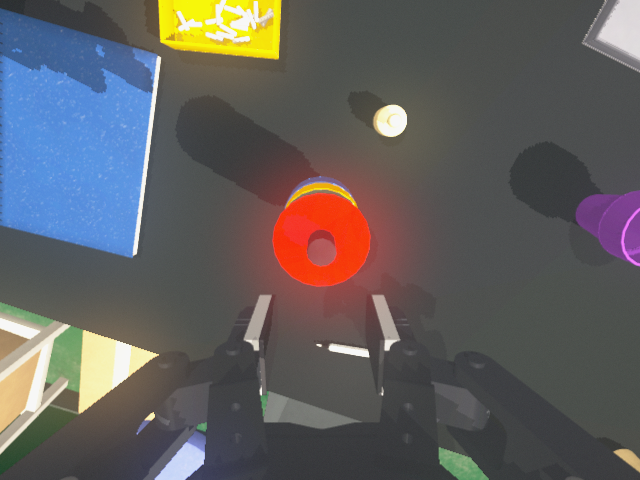

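The lid is flat (tilt about 1 mrad) with the disc top at 0.145 m, and the gripper is clear. Handing in.

```bash
python3 - <<'E'
from station import r
print(r.close_job())
E
```

```text
the job is handed in; nothing more can be done
None
```

The three cups are nested and closed: yellow sits in the blue cup, green in the yellow, and the red lid is on top. I handed the job in at about 27 s of the 64 s allowed.

**Final checks:**

| Item | Measured height | Expected |
|---|---|---|
| Yellow rim | 0.1115 m | 0.112 m |
| Green rim | 0.1415 m | 0.142 m |
| Lid disc top | 0.145 m | 0.145 m |

- **Seating:** contact forces at seating were about 9 N (yellow), 12 N (green) and 5 N (lid). The lid's tilt after release was about 1 mrad, and the last side view shows the collars stacked squarely.
- **Gripper:** it was open and about 10 cm clear of the lid at hand-in.
- **Blue cup:** it stayed within about 1 mm of where it stood.
- **Bystanders:** I did not touch the bend support, the weights, or the pink and purple look-alikes. I did not measure their final positions.

**Disagreements:**
- The top camera's positions differed from the wrist camera's by about 2–4 mm, so I used the wrist camera.
- Wrist-camera fits of the partly hidden rims varied by up to about 1 mm, within the cups' play.
- The grip opening read about 1–3 mm under the true diameters of the green collar and the knob.

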